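# Load the dead-weight press from the vacuum jar

### The arm

A 6-joint arm with a two-finger parallel gripper is mounted at the origin on the work surface. World frame = base frame: x ahead of the robot, y to its left, z up, the work surface at z = 0. Lengths are in mm, angles in rad, forces in N, time in s.
With the tool pointing down it reaches from about 275 to 875 mm from the base axis. Payload 12.5 kg.
Tool frame: the origin (TCP) lies midway between the tips of the shut fingers; the grasp point (between the pads) lies 19 mm behind it; z points along the fingers, y is the direction in which the jaws open and shut (so a half turn about z gives the same grasp; the last joint's range is limited). The gripper opens to 85 mm and grips with 20 to 120 N. Pads are 22 mm wide; open, the fingers measure 114 mm over their backs; the gripper's body (76 mm by 85 mm) begins 54 mm behind the grasp point. The pads swing forward as they close: fully open they stand 13 mm farther back than shut.
Start: joints at [-1.233, 0.351, 1.652, -0, 1.139, -0.085], TCP at [225.69, -501.546, 231.29] pointing down, gripper open.
Joint ranges: [-2.75, 2.75], [-0.79, 2.1], [0.01, 2.65], [-1.57, 4.71], [0.07, 3.14], [-2.87, 2.87]. Speed limits (rad/s): [2.22, 2.22, 2.79, 3.14, 3.14, 3.14].

### API

Orientations are given as a 3x3 rotation matrix whose columns are the frame's x, y, z axes.
In Python, from workcell import r gives the robot as it stands.
- The arm moves only by the tool arm_command, never from a script. Its argument "plan" is a list of rows, each a list of 3 entries, a list of its own where there are three numbers: the shift along the tool's x, y, z in cm, then the turn, a rotation vector about the tool's x, y, z in rad, then the closure, from 0 (fully open) to 1 (shut). A call has 1 to 12 rows; each row is the pose to reach, as a shift and turn from the pose commanded when the call began, along the tool's axes at that moment; what a row does not reach only later rows make up. A row lasts 1/8 s, in which the tool goes at most 62.5 mm and 10.7 degrees, less where a joint would pass 70% of its speed; a pose out of reach is approached as far as the arm can. A call with a gripper value outside its range is refused whole. The fingers move at their own pace and stop on an object; the grip force is fixed at half the most. Time passes only in rows, so rows that repeat a pose let the fingers close. It gives the time, the measured TCP pose, the force and the opening at its end, in the units of the state.
- r.read_state(): the state, without advancing time (a new reading comes with each control period).
- r.snapshot(name): name is "scene" or "top" or "wrist"; returns the picture (420x560x3 uint8, red, green, blue); there is no depth.
- r.camera_model(name): a dict with "K" (3x3 intrinsics, pixels), "camera_from_world" (4x4, takes a point from world to camera coordinates). Camera axes: x right, y up, looking along -z (the intrinsics and any distortion apply to the point x, -y, -z); pixel columns grow to the right and rows downward; lengths in mm; the calibration is good to about 2 mm. The wrist camera is an equidistant fisheye: a pixel r from the principal point sees the ray r / f radians off the axis. A picture is of the moment at which its call begins: read the wrist's pose just before it. camera_model takes no time and is no camera call; for the wrist camera it gives the pose at the moment of the call.
- r.finish_job(): hands the job in, once; it reports no verdict.
Trained networks look in the newest picture that a camera, given by its name, has taken for a name from the list of things; names that differ only in an ending like _2 or _b are one class to them, and where a whole thing is asked for, a point or a joint stands for the part that bears it (a point fixed in the world has none). Each returns a list of dicts, best first, with "confidence" (0 to 1); they miss things now and then, are a little off and sometimes report something else, mostly with a low value. They report only what shows in the picture. A call takes as long as a camera call. They do not tell look-alikes from the thing itself.
- r.regions_of(camera, label): "region" (420x560 bool, what is visible of it) and "point" ([column, row] in pixels, amid what is visible of it).
The state is a dict: "time": time; "qpos": joint angles; "joint_velocities": joint speeds; "joint_efforts": joint torques, N m; "tool_pos": TCP position; "eef_rot": TCP orientation; "ft_force": force on the tool from outside, world axes, zero at the start; "wrist_torque": the same for the moment, N m; "finger_gap": finger opening in mm.
Only numpy, scipy, OpenCV 4.12 (cv2) and the standard library are available. Lean on these libraries where they do the work, as an engineer would, in place of code of your own. Each camera call takes 0.05 s, during which the arm holds its last target.

### The job

Load the glass-bonding press: open the vent tap fully to let air into the vacuum jar, only then lift off its cover and stand it on the green mat, and slide every slotted disc in the jar home onto the rod of the weight hanger, with no two slots pointing the same way (at least a sixth of a turn between any two). Hang the loaded hanger in the fork of the press lever so that the lever goes down, put the cover back squarely on the jar's sealing ring and then shut the tap again. Leave the other things on the bench where they are.

Things in the scene. Friction and masses are not known exactly. Their poses are not given: they have to be found in the camera images.
- jar_base: vacuum jar's round aluminium base plate, fixed, 220 mm across, 18 mm thick, origin under its centre. A flush black rubber sealing ring (162 to 198 mm across) on its top carries the cover's rim. The cover (clear bell, 0.47 kg): rim flange 192 mm across, wall 172 outside and 163 inside, flat top 66 mm above the rim. Jar and press swap sides from start to start, as do mat and hanger.
- cover_knob (a point): centre of the black lifting knob (upright cylinder, 30 mm across, 36 mm tall) on top of the loose cover: on the cover's axis, 84 mm above its rim, 18 mm above its flat top, 0.102 m above the bench when the cover is on the jar. Its x axis points to the vent tap, 60 mm away: grip the knob across that line (fingers closing along its y) to stay clear of the tap.
- tap_grip (a point): middle of the red bar handle of the vent tap on the cover, 60 mm from the cover's axis along the cover's x. The bar is 50 mm long (its own y), 10 mm wide (its own x), 17 mm tall; this point is half-way up, 92.5 mm above the cover's rim. The bar's underside is 18 mm above the cover's flat top, over a white tap body 20 mm across.
- tap (a joint): vent tap, turns about the vertical: 0 = shut (bar crosswise to the line from knob to tap), 1.57 rad = fully open (bar along that line, as the white nozzle). Opens anticlockwise seen from above, is stiff (0.03 N m) and stays where it is left. Starts at 0 to 0.12.
- mat: pale green square bench mat, 215 x 215 x 2 mm, fixed, origin under its centre: the place to put the cover down.
- hanger_head (a point): centre of the head of the loose steel weight hanger (85 g), standing on the bench at the start. From below: foot plate 44 mm across, 5 mm thick; rod 5 mm across, 40 mm free length; head 18 mm across, 16 mm tall (does not pass a disc's slot). This point is on its axis, 53 mm above the underside of the foot plate, 8 mm above the underside of the head; z points up.
- fork_seat (a point): middle of the seat on the fork of the press lever, level with the prongs' top face: 91 mm above the bench, 81 with the lever down. Fork open towards its own -x; slot 10 mm wide, prongs 5 mm thick, reaching 19 mm from here to -x. The hanger's head rests on them, rod in the slot, between low lips (2 mm high, seat 29 mm long). Free bench below; the press's base begins 36 mm from here towards +x.
- lever (a joint): lever of the dead-weight glass-bonding press: 0 = up (held by a light spring, 1.4 to 2 N at the fork), 0.05 rad = down with its pad on the watch. The empty hanger does not pull it down, the hanger with two discs does.
- disc_a_mid (a point): centre (half-way up) of slotted brass disc a: 50 mm across, 8 mm thick, 110 g; slot 9 mm wide from the rim to 4.5 mm past the centre, open towards its own +x; z up. None if absent: two or three of the four lie flat on the jar's base plate, 52 mm from its centre, mouths roughly outwards. Grip it across the slot (fingers closing along its y).
- disc_a_mouth (a point): mouth of disc a's slot: the middle of its opening at the rim, half-way up, 25 mm from the disc's centre.
- disc_b_mid (a point): centre (half-way up) of slotted brass disc b: 50 mm across, 8 mm thick, 110 g; slot 9 mm wide from the rim to 4.5 mm past the centre, open towards its own +x; z up. None if absent: two or three of the four lie flat on the jar's base plate, 52 mm from its centre, mouths roughly outwards. Grip it across the slot (fingers closing along its y).
- disc_b_mouth (a point): mouth of disc b's slot: the middle of its opening at the rim, half-way up, 25 mm from the disc's centre.
- disc_c_mid (a point): centre (half-way up) of slotted brass disc c: 50 mm across, 8 mm thick, 110 g; slot 9 mm wide from the rim to 4.5 mm past the centre, open towards its own +x; z up. None if absent: two or three of the four lie flat on the jar's base plate, 52 mm from its centre, mouths roughly outwards. Grip it across the slot (fingers closing along its y).
- disc_c_mouth (a point): mouth of disc c's slot: the middle of its opening at the rim, half-way up, 25 mm from the disc's centre.
- disc_d_mid (a point): centre (half-way up) of slotted brass disc d: 50 mm across, 8 mm thick, 110 g; slot 9 mm wide from the rim to 4.5 mm past the centre, open towards its own +x; z up. None if absent: two or three of the four lie flat on the jar's base plate, 52 mm from its centre, mouths roughly outwards. Grip it across the slot (fingers closing along its y).
- disc_d_mouth (a point): mouth of disc d's slot: the middle of its opening at the rim, half-way up, 25 mm from the disc's centre.
- loupe: eyeglass loupe, black, 36 mm across, 27 mm tall; origin under its centre. Leave alone.
- holder: small steel movement holder (vice) with a brass watch movement, 64 x 30 x 17 mm; origin under its centre. Leave alone.
- blower: orange-red rubber dust blower lying down, about 100 x 57 x 55 mm; origin under its bulb. Leave alone.
- tin: round white tin with a blue lid, 55 mm across, 18 mm tall; origin under its centre. Leave alone.
Mind the look-alikes: they are no part of the job. There is more than one size of the jar_base; the job needs the larger.

How it is judged (in metres and radians):
On the way, in this order (a step that is already met when the one before it is completed fails the run):
1. the vent tap is opened while the cover still stands on the jar (value of joint tap above 1.25 rad and height (world z) of cover_knob between 0.098 and 0.106 m), for 0.2 s.
2. the cover stands upright on the green mat, let go (horizontal distance between cover_knob and mat below 0.07 m and height (world z) of cover_knob below 0.092 m and angle between cover_knob's own z axis and vertical below 0.05 rad and contact force between the fingers and cover below 0.5 N), for 0.2 s.
At the end, for the whole second after the job is handed in: Discs all on the rod (centres within 6.5 mm of its axis), any two slots 52 degrees or more apart; hanger upright in the fork within 11 mm of the seat, lever down (over 0.042 rad); cover level on the jar base within 12 mm of centre, tap shut (below 0.2 rad) (horizontal distance between hanger_head and fork_seat below 0.011 m and height (world z) of hanger_head above 0.08 m and angle between hanger_head's own z axis and vertical below 0.12 rad and value of joint lever above 0.042 rad and x of disc_a_mid in the frame of hanger_head between -0.0065 and 0.0065 m and y of disc_a_mid in the frame of hanger_head between -0.0065 and 0.0065 m and z of disc_a_mid in the frame of hanger_head between -0.048 and -0.018 m and x of disc_b_mid in the frame of hanger_head between -0.0065 and 0.0065 m and y of disc_b_mid in the frame of hanger_head between -0.0065 and 0.0065 m and z of disc_b_mid in the frame of hanger_head between -0.048 and -0.018 m and x of disc_c_mid in the frame of hanger_head between -0.0065 and 0.0065 m and y of disc_c_mid in the frame of hanger_head between -0.0065 and 0.0065 m and z of disc_c_mid in the frame of hanger_head between -0.048 and -0.018 m and x of disc_d_mid in the frame of hanger_head between -0.0065 and 0.0065 m and y of disc_d_mid in the frame of hanger_head between -0.0065 and 0.0065 m and z of disc_d_mid in the frame of hanger_head between -0.048 and -0.018 m and horizontal distance between disc_a_mouth and disc_b_mouth above 0.0215 m and horizontal distance between each of disc_a_mouth, disc_b_mouth and disc_c_mouth above 0.0215 m and horizontal distance between each of disc_a_mouth, disc_b_mouth, disc_c_mouth and disc_d_mouth above 0.0215 m and horizontal distance between cover_knob and jar_base below 0.012 m and height (world z) of cover_knob between 0.098 and 0.106 m and angle between cover_knob's own z axis and vertical below 0.05 rad and value of joint tap below 0.2 rad); the robot touches nothing.
It fails at once if the cover is lifted more than 12 mm off the jar while the tap is less than half open (value of joint tap below 0.75 rad and height (world z) of cover_knob above 0.114 m).
It fails at once if the cover is tipped over (angle between cover_knob's own z axis and vertical above 0.7 rad).
It fails at once if another thing on the bench is knocked more than 30 mm away (distance of any of loupe, holder, blower, tin from where it was at the start of the episode above 0.03 m).
Of disc_a, disc_b, disc_c, disc_d only 2 to 3 are there at a start; the rules pass over those that are not, and their reading is None.
At some moment in a run one of hanger may be knocked a few centimetres aside while the robot is not near it.
It also fails if it takes over 210 s, if anything falls off the work surface, if the arm or the gripper's body presses on something with over 40 N, if the wrist force passes 120 N, or if a joint passes its speed limit or range.

## Working session

There is one attempt and no reset: what is moved stays moved. The work goes in short steps, Python scripts to look and compute and a tool call to move; the robot and the scene stay as the last step left them, time stands still between calls to the robot, and variables do not carry over. Pictures are saved under pics/ and viewed, and the job is handed in when it is done.

Besides the shell and the picture viewer there is one more tool, called after "Emit:" by a JSON object that holds its "name" and its "arguments", one argument or row to a line. arm_command: Moves the arm, as the interface text tells. Its arguments: {"type":"object","properties":{"plan":{"type":"array"}},"required":["plan"]}

I'll start by looking at the scene.

```bash
ls; mkdir -p pics; python3 - <<'E'
from workcell import r
import cv2,numpy as np
s=r.read_state()
for k,v in s.items(): print(k,np.round(v,3).tolist())
for n in ["scene","top","wrist"]:
    im=r.snapshot(n); cv2.imwrite(f"pics/{n}0.png",im[:,:,::-1])
    m=r.camera_model(n); print(n,{k:(np.round(v,3).tolist() if not isinstance(v,str) else v) for k,v in m.items()})
print(r.read_state()["time"])
E
```

```text
pics
time 0.0
qpos [-1.233, 0.351, 1.652, 0.0, 1.139, -0.085]
joint_velocities [-0.001, -0.001, 0.001, 0.0, -0.001, 0.001]
joint_efforts [0.0, -50.61, -29.14, -0.0, 0.005, -0.0]
tool_pos [225.605, -501.214, 230.774]
eef_rot [[0.912, 0.41, -0.0], [0.41, -0.912, 0.001], [0.0, -0.001, -1.0]]
ft_force [-0.663, -0.118, -0.217]
wrist_torque [0.021, 0.024, -0.04]
finger_gap 85.663
scene {'K': [[531.466, 0.0, 281.986], [0.0, 531.466, 209.079], [0.0, 0.0, 1.0]], 'camera_from_world': [[0.176, 0.984, -0.01, -118.614], [-0.813, 0.151, 0.563, 352.476], [0.555, -0.091, 0.827, -2176.75], [0.0, 0.0, 0.0, 1.0]]}
top {'K': [[488.861, 0.0, 278.095], [0.0, 488.861, 205.443], [0.0, 0.0, 1.0]], 'camera_from_world': [[-0.009, -1.0, 0.002, 62.101], [0.995, -0.009, 0.096, -491.96], [-0.096, 0.003, 0.995, -1365.597], [0.0, 0.0, 0.0, 1.0]]}
wrist {'K': [[325.192, 0.0, 278.637], [0.0, 325.192, 208.07], [0.0, 0.0, 1.0]], 'camera_from_world': [[0.41, -0.912, -0.001, -550.369], [0.87, 0.392, -0.298, 39.372], [0.272, 0.122, 0.954, -380.157], [0.0, 0.0, 0.0, 1.0]]}
0.15
```

View pics/scene0.png

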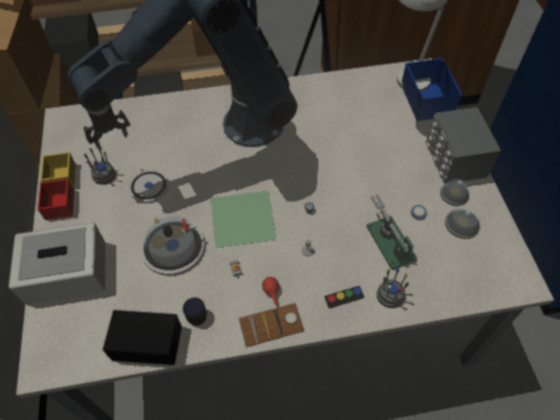

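View pics/top0.png

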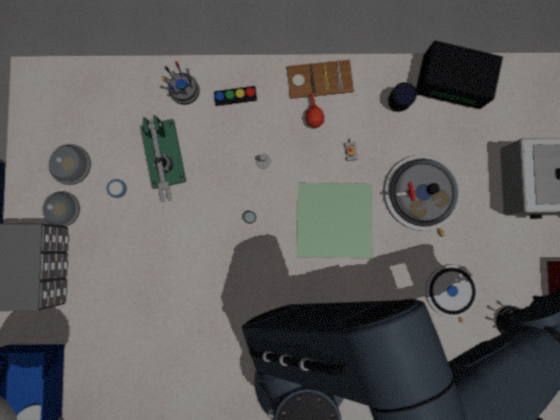

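View pics/wrist0.png

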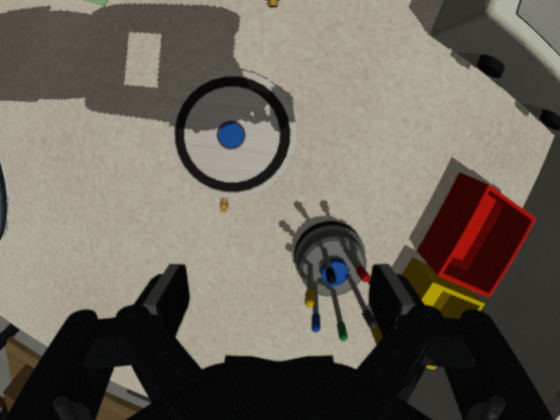

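Top view: the jar with its cover is at (422,193) and a smaller ring base look-alike is at (452,291). The mat is at (336,220), the press at (160,160) with its fork near (165,192), and the hanger at (262,160). The loupe is at (249,216), the tin at (117,188), the holder at (351,150) and the blower at (315,115). Next I'll write helpers and take measurements.

```bash
cat > h.py <<'E'
from workcell import r
import cv2,numpy as np
def cam(n):
    m=r.camera_model(n); return n,np.array(m["K"]),np.array(m["camera_from_world"])
def proj(c,P):
    n,K,T=c; P=np.atleast_2d(P); q=P@T[:3,:3].T+T[:3,3]; q=q*[1,-1,-1]
    if n=="wrist":
        rr=np.hypot(q[:,0],q[:,1]); th=np.arctan2(rr,q[:,2]); s=th/np.maximum(rr,1e-9)
        return np.c_[K[0,0]*s*q[:,0]+K[0,2],K[1,1]*s*q[:,1]+K[1,2]]
    return np.c_[K[0,0]*q[:,0]/q[:,2]+K[0,2],K[1,1]*q[:,1]/q[:,2]+K[1,2]]
def back(c,uv,z):
    n,K,T=c; uv=np.atleast_2d(uv).astype(float); x=(uv[:,0]-K[0,2])/K[0,0]; y=(uv[:,1]-K[1,2])/K[1,1]
    if n=="wrist":
        t=np.hypot(x,y); s=np.where(t>1e-9,np.sin(t)/np.maximum(t,1e-9),1); d=np.c_[x*s,y*s,np.cos(t)]
    else: d=np.c_[x,y,np.ones_like(x)]
    d=d*[1,-1,-1]; d=d@T[:3,:3]; o=-T[:3,:3].T@T[:3,3]
    return o+d*((z-o[2])/d[:,2])[:,None]
def save(im,name,crop=None,scale=1):
    if crop: x0,y0,x1,y1=crop; im=im[y0:y1,x0:x1]
    im=cv2.resize(np.ascontiguousarray(im[:,:,::-1]),None,fx=scale,fy=scale,interpolation=cv2.INTER_CUBIC)
    cv2.imwrite(f"pics/{name}.png",im)
def togo(p,Rot=None):
    """tool-frame shift in cm to bring TCP to world p"""
    s=r.read_state(); R=np.array(s["eef_rot"]); return R.T@(np.array(p)-np.array(s["tool_pos"]))/10
E
python3 - <<'E'
from h import *
im=r.snapshot("top"); c=cam("top")
Z=dict(jar_base=18,cover_knob=102,tap_grip=110.5,mat=2,hanger_head=53,fork_seat=91,lever=80,disc_a_mid=22,disc_a_mouth=22,loupe=27,holder=17,blower=30,tin=18)
for n,z in Z.items():
    try: L=r.regions_of("top",n)
    except Exception as e: print(n,e); continue
    for d in L[:6]: print(n,round(d["confidence"],2),np.round(d["point"],1),int(d["region"].sum()),np.round(back(c,d["point"],z),0)[0][:2])
save(im,"jar0",(370,140,480,330),3)
save(im,"press0",(100,100,300,230),4)
E
```

```text
jar_base 0.83 [398.5 218.8] 1022 [ 452. -285.]
jar_base 0.3 [313.8 116.8] 357 [751. -49.]
cover_knob 0.96 [425.7 191.9] 3733 [ 518. -340.]
tap_grip 0.47 [411.9 188.1] 96 [ 527. -300.]
mat 0.63 [333.2 219.9] 5547 [ 451. -101.]
hanger_head 0.47 [262.8 158.7] 147 [622.  99.]
hanger_head 0.45 [335.3 218.5] 5541 [ 452. -101.]
fork_seat 0.92 [159.8 162.5] 456 [607. 379.]
lever 0.83 [157.3 165.7] 606 [600. 388.]
lever 0.4 [250.1 219.6] 124 [449. 134.]
disc_a_mid 0.74 [400.1 217.7] 1015 [ 455. -289.]
loupe 0.48 [159.5 160.8] 428 [624. 395.]
holder 0.49 [350.  152.4] 197 [ 645. -151.]
blower 0.64 [351.4 151.1] 181 [ 646. -154.]
blower 0.57 [315.1 118.2] 343 [743. -51.]
tin 0.68 [115.5 190.8] 308 [539. 522.]
```

View pics/jar0.png

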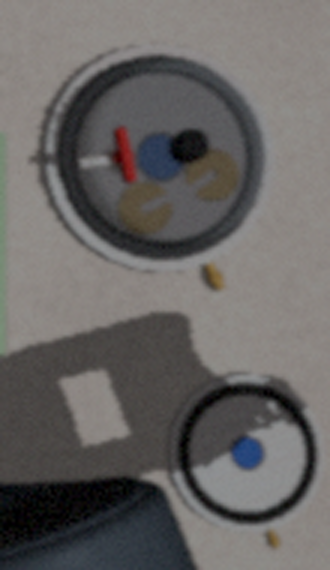

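View pics/press0.png

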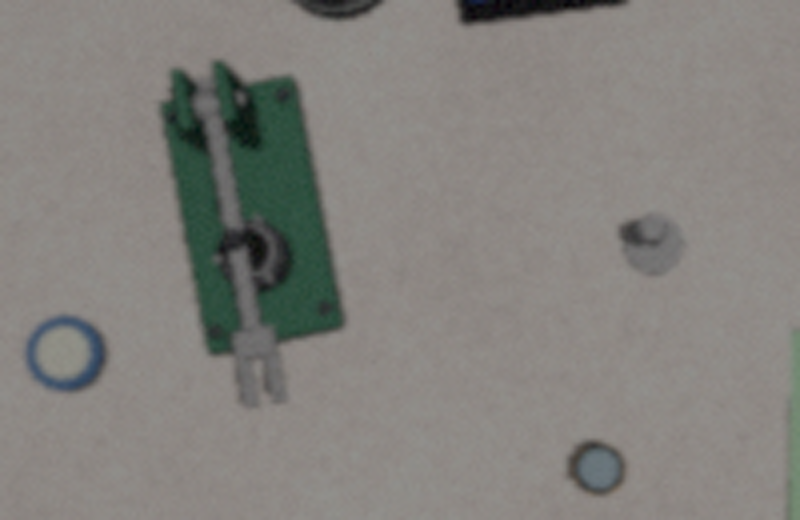

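```bash
python3 - <<'E'
from h import *
c=cam("top")
k=back(c,[433,189],120)[0]; t=back(c,[411.3,191],119)[0]
print("knob",k,"tap",t,np.linalg.norm(k-t), "dir",np.degrees(np.arctan2(*(t-k)[1::-1])))
w=cam("wrist"); T=w[2]; s=r.read_state(); R=np.array(s["eef_rot"]);p=np.array(s["tool_pos"])
o=-T[:3,:3].T@T[:3,3]; print("cam in tool",R.T@(o-p)); print("axes in tool",np.round(R.T@T[:3,:3].T,3))
for uv,z in [((262.8,160),0),((263,157.5),53)]: print("hanger",back(c,uv,z))
f=lambda x,y:(100+x/4,100+y/4)
print("prong tips",back(c,[f(250,402),f(280,398)],91),"root",back(c,f(257,360),91),"lever pivot",back(c,f(205,100),91))
print("loupe",back(c,f(597,468),27),"tin",back(c,f(65,353),18))
print("mat",back(c,[(298,183),(372,183),(372,258),(298,258)],2))
E
```

```text
knob [ 523.27919954 -353.69059861  120.        ] tap [ 518.58131706 -296.16465108  119.        ] 57.72611834740271 dir 94.6687251383647
cam in tool [  75.78580853    0.84333366 -143.1861395 ]
axes in tool [[-0.     0.954  0.298]
 [ 1.     0.     0.   ]
 [ 0.     0.298 -0.954]]
hanger [[628.35549152 100.86472866   0.        ]]
hanger [[625.31225474  98.75914756  53.        ]]
prong tips [[502.29822009 370.28325943  91.        ]
 [504.83433208 350.03607564  91.        ]] root [[530.88270186 365.926013    91.        ]] lever pivot [[711.10578878 403.96244986  91.        ]]
loupe [[460.09859816 139.45003681  27.        ]] tin [[546.72476871 520.20985674  18.        ]]
mat [[ 559.44994386   -0.81705908    2.        ]
 [ 557.50245975 -215.43592004    2.        ]
 [ 341.26987657 -209.42408753    2.        ]
 [ 343.24240404    2.04302761    2.        ]]
```

The choice of jar is clear: (422,193) is the large base with the bell, knob and tap, and (452,291) is the smaller look-alike with no cover. I'll move the wrist camera over the large jar for a close look.

Emit:
{"name": "arm_command", "arguments": {
  "plan": [
    [[34.6,-1.6,-1.9],[0,0,0.34],0],
    [[34.6,-1.6,-1.9],[0,0,0.34],0],
    [[34.6,-1.6,-1.9],[0,0,0.34],0],
    [[34.6,-1.6,-1.9],[0,0,0.34],0],
    [[34.6,-1.6,-1.9],[0,0,0.34],0],
    [[34.6,-1.6,-1.9],[0,0,0.34],0],
    [[34.6,-1.6,-1.9],[0,0,0.34],0],
    [[34.6,-1.6,-1.9],[0,0,0.34],0],
    [[34.6,-1.6,-1.9],[0,0,0.34],0],
    [[34.6,-1.6,-1.9],[0,0,0.34],0]
  ]
}}

```text
time: 2.1
tool_pos: [534.0, -345.6, 250.4]
eef_rot: [[0.997, 0.082, 0.0], [0.082, -0.997, -0.0], [0.0, 0.0, -1.0]]
ft_force: [0.5, -0.1, 0.2]
finger_gap: 85.6
```

```bash
cat >> h.py <<'E'
def st():
    s=r.read_state(); R=np.array(s["eef_rot"]); p=np.array(s["tool_pos"])
    print("t",round(s["time"],2),"tcp",np.round(p,1),"yawx",round(np.degrees(np.arctan2(R[1,0],R[0,0])),2),"zdn",np.round(R[:,2],3),"gap",round(s["finger_gap"],1),"F",np.round(s["ft_force"],1),"q",np.round(s["qpos"],2))
    return s,R,p
E
python3 - <<'E'
from h import *
st(); w=cam("wrist"); im=r.snapshot("wrist"); save(im,"w1",None,1.4)
for n in ["cover_knob","tap_grip","disc_a_mid","jar_base"]:
    for d in r.regions_of("wrist",n)[:4]: print(n,round(d["confidence"],2),np.round(d["point"],1),int(d["region"].sum()))
E
```

```text
t 2.1 tcp [ 534.  -345.6  250.4] yawx 4.68 zdn [ 0. -0. -1.] gap 85.6 F [ 0.5 -0.1  0.2] q [-0.65  0.49  1.39 -0.    1.26  0.84]
cover_knob 0.68 [288.4 183.1] 22471
tap_grip 0.79 [226.7 205.5] 751
tap_grip 0.43 [289.2 182.5] 22213
jar_base 0.92 [324.1 340.7] 2962
jar_base 0.82 [296.7  96.4] 3333
jar_base 0.2 [  2.3 104.6] 242
```

View pics/w1.png

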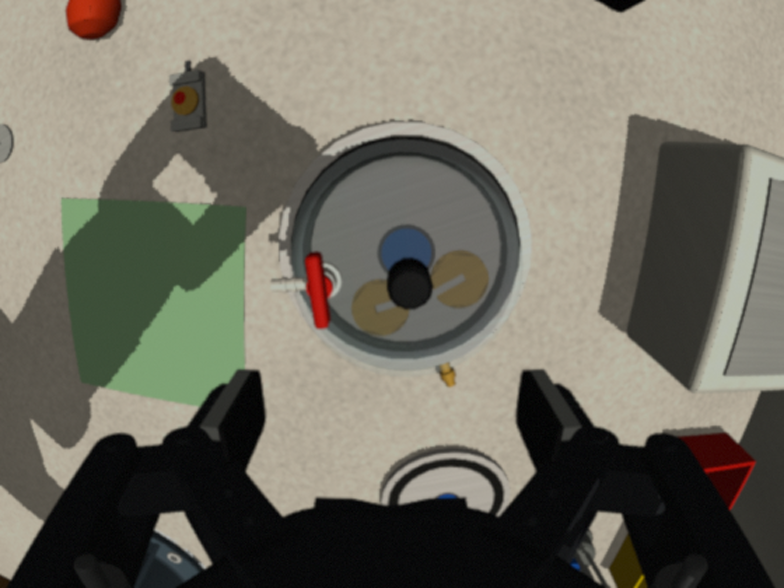

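The jar is close to the image centre. The knob top is at (409,285), the tap bar runs (314,255)–(321,327), and two discs lie inside at (380,306) and (459,279). Pixels are at 1.4× scale.

```bash
python3 - <<'E'
from h import *
w=cam("wrist"); 
im=r.snapshot("wrist")
save(im,"w1b",(190,140,320,250),6)
hsv=cv2.cvtColor(im,cv2.COLOR_RGB2HSV)
m=((hsv[...,1]>150)&((hsv[...,0]<8)|(hsv[...,0]>172))&(hsv[...,2]>60)).astype(np.uint8); m[:, :200]=0;m[:,260:]=0;m[:150]=0;m[260:]=0
ys,xs=np.nonzero(m); print(xs.min(),xs.max(),ys.min(),ys.max(),len(xs))
print(cv2.minAreaRect(np.c_[xs,ys].astype(np.float32)))
# jar outer top edge ellipse fit check
for C in [(523.3,-353.7)]:
    pass
E
```

```text
218 237 181 234 677
((228.53692626953125, 207.40574645996094), (53.5971565246582, 17.473398208618164), 84.80557250976562)
```

View pics/w1b.png

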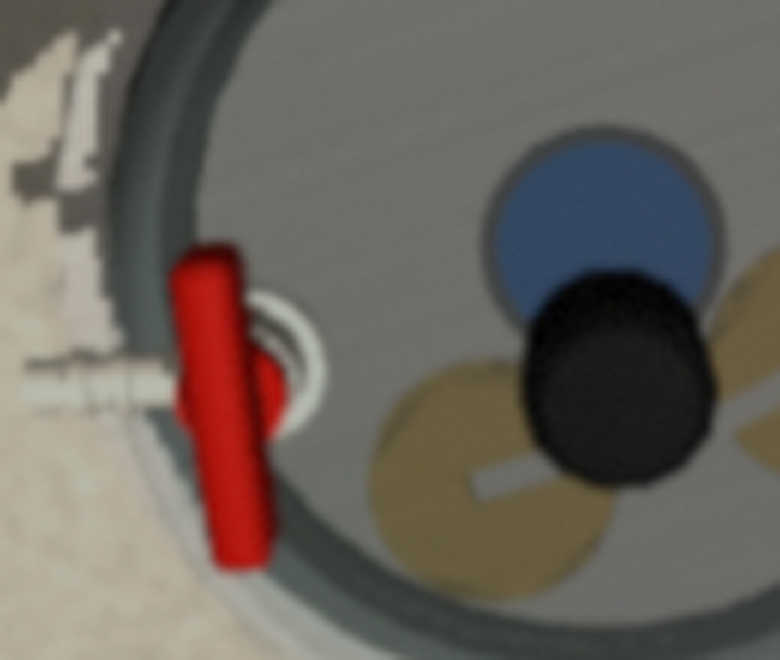

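```bash
cat > fit.py <<'E'
from h import *
from scipy.optimize import minimize
def boxpts(x,y,yaw,lx,ly,z0,z1):
    c,s=np.cos(yaw),np.sin(yaw); P=[]
    for a in(-1,1):
        for b in(-1,1):
            u,v=a*lx/2,b*ly/2
            for z in(z0,z1): P.append((x+c*u-s*v,y+s*u+c*v,z))
    return np.array(P)
def cylpts(x,y,rad,z0,z1):
    t=np.linspace(0,2*np.pi,48,endpoint=False)
    return np.concatenate([np.c_[x+rad*np.cos(t),y+rad*np.sin(t),np.full(48,z)] for z in (z0,z1)])
def hull(c,P,shape=(420,560),S=4):
    uv=proj(c,P); h=cv2.convexHull(np.round((uv+0.5)*S).astype(np.int32)[:,None]); m=np.zeros((shape[0],shape[1]),np.float32)
    M=np.zeros((shape[0]*S,shape[1]*S),np.uint8); cv2.fillConvexPoly(M,h,1)
    return cv2.resize(M.astype(np.float32),(shape[1],shape[0]),interpolation=cv2.INTER_AREA)
def fitmask(c,mask,gen,x0,step):
    f=lambda v: 1-np.minimum(hull(c,gen(v)),mask).sum()/np.maximum(hull(c,gen(v)),mask).sum()
    sim=np.array([x0]+[np.array(x0)+np.eye(len(x0))[i]*step[i] for i in range(len(x0))])
    o=minimize(f,x0,method="Nelder-Mead",options=dict(initial_simplex=sim,maxfev=150,xatol=.02,fatol=1e-4)); return o.x,o.fun
def redmask(im,box):
    hsv=cv2.cvtColor(im,cv2.COLOR_RGB2HSV)
    m=((hsv[...,1]>150)&((hsv[...,0]<8)|(hsv[...,0]>172))&(hsv[...,2]>60)).astype(np.float32)
    k=np.zeros_like(m); x0,y0,x1,y1=box; k[y0:y1,x0:x1]=1; return m*k
def blackmask(im,box,th=45):
    m=(im.max(2)<th).astype(np.float32); k=np.zeros_like(m); x0,y0,x1,y1=box; k[y0:y1,x0:x1]=1; m=m*k
    n,l,s,_=cv2.connectedComponentsWithStats(m.astype(np.uint8)); i=1+np.argmax(s[1:,4]); return (l==i).astype(np.float32)
E
python3 - <<'E'
from fit import *
w=cam("wrist"); im=r.snapshot("wrist")
m=redmask(im,(200,150,260,260))
x,f=fitmask(w,m,lambda v:boxpts(v[0],v[1],v[2],10,50,102,119),[518,-296,np.radians(95)],[4,4,.1]); print("bar",x[:2],np.degrees(x[2]),f)
b=blackmask(im,(270,175,315,230)); print(b.sum())
k,f=fitmask(w,b,lambda v:cylpts(v[0],v[1],15,84,120),[523,-353],[4,4]); print("knob",k,f)
d=x[:2]-k; print("dist",np.linalg.norm(d),"dir",np.degrees(np.arctan2(d[1],d[0])))
# jar outline check: outer black ring dia 198 at z18, base 220 at z18
o=im.copy()
for C in [k]:
    for rad,z in [(110,18),(96,18),(33/2*0+15,120)]:
        t=np.linspace(0,2*np.pi,90); uv=proj(w,np.c_[C[0]+rad*np.cos(t),C[1]+rad*np.sin(t),np.full(90,z)]).round().astype(int)
        cv2.polylines(o,[uv[:,None].astype(np.int32)],True,(0,255,255),1)
save(o,"w1c",(170,70,400,280),3)
E
```

```text
bar [ 519.52371417 -300.28058069] 100.3916698462802 0.2260674238204956
916.0
knob [ 528.55422497 -358.47501993] 0.1992132067680359
dist 58.89094058778699 dir 98.82070564970199
```

View pics/w1c.png

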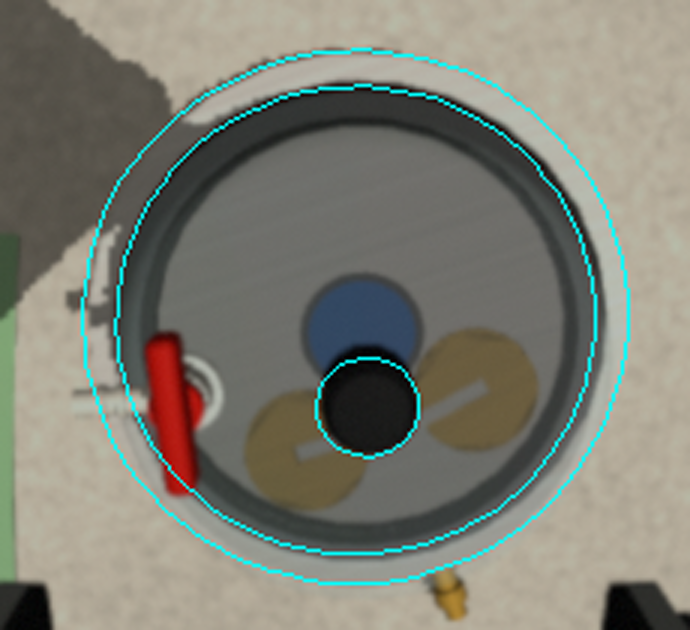

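```bash
python3 - <<'E'
from fit import *
w=cam("wrist"); im=r.snapshot("wrist")
o=cv2.resize(im,None,fx=6,fy=6,interpolation=cv2.INTER_CUBIC)
def dr(P,col):
    uv=((proj(w,P)+.5)*6-.5).round().astype(np.int32); cv2.polylines(o,[cv2.convexHull(uv[:,None])],True,col,1)
k=(528.55,-358.5); dr(cylpts(*k,15,120,120),(0,255,255)); dr(cylpts(*k,15,84,120),(255,255,0)); dr(cylpts(*k,33,18.5,18.5),(0,255,0))
dr(boxpts(519.5,-300.3,np.radians(100.4),10,50,102,119),(0,255,255)); dr(boxpts(519.5,-300.3,np.radians(100.4),10,50,119,119),(255,255,0))
cv2.imwrite("pics/w1d.png",o[900:1460,1240:1960,::-1])
E
```

```text
(no output)
```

View pics/w1d.png

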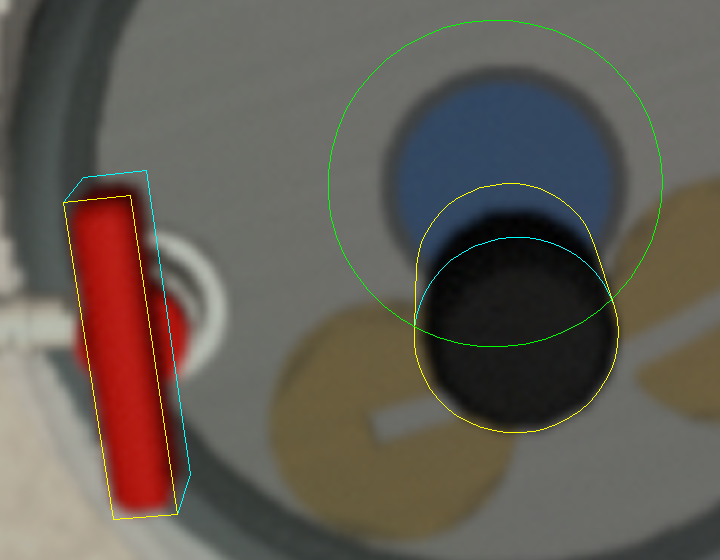

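Emit:
{"name": "arm_command", "arguments": {
  "plan": [
    [[-1.0,-4.6,5.0],[0,0,-0.07],0.5],
    [[-1.0,-4.6,10.0],[0,0,-0.07],0.5],
    [[-1.0,-4.6,12.0],[0,0,-0.07],0.5],
    [[-1.0,-4.6,12.0],[0,0,-0.07],0.5],
    [[-1.0,-4.6,12.0],[0,0,-0.07],0.5]
  ]
}}

```text
time: 3.12
tool_pos: [521.5, -300.5, 131.5]
eef_rot: [[0.988, 0.152, 0.001], [0.152, -0.988, -0.001], [0.001, 0.001, -1.0]]
ft_force: [-0.1, 0.3, -0.1]
finger_gap: 42.4
```

```bash
python3 - <<'E'
from fit import *
st(); w=cam("wrist"); im=r.snapshot("wrist")
o=cv2.resize(im,None,fx=2,fy=2,interpolation=cv2.INTER_CUBIC)
def dr(P,col):
    uv=((proj(w,P)+.5)*2-.5).round().astype(np.int32); cv2.polylines(o,[cv2.convexHull(uv[:,None])],True,col,1)
dr(cylpts(528.8,-359.3,15,120,120),(0,255,255));dr(boxpts(520,-300.3,np.radians(98.9),10,50,119,119),(0,255,255))
dr(cylpts(*r.read_state()["tool_pos"][:2],3,119,119),(0,255,0))
cv2.imwrite("pics/w2.png",o[240:840,160:960,::-1])
E
```

```text
t 3.12 tcp [ 521.5 -300.5  131.5] yawx 8.75 zdn [ 0.001 -0.001 -1.   ] gap 42.4 F [-0.1  0.3 -0.1] q [-0.6   0.56  1.6   0.    0.98  0.82]
```

View pics/w2.png

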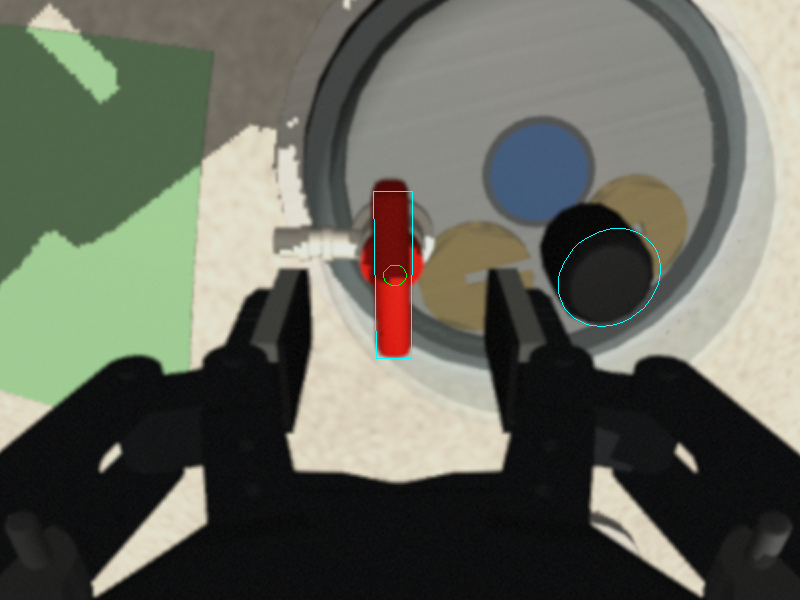

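Emit:
{"name": "arm_command", "arguments": {
  "plan": [
    [[0,0,0.5],[0,0,0],0.65],
    [[0,0,1.5],[0,0,0],0.65],
    [[0,0,2.7],[0,0,0],0.65],
    [[0,0,2.7],[0,0,0],0.65],
    [[0,0,2.7],[0,0,0],1.0],
    [[0,0,2.7],[0,0,0],1.0],
    [[0,0,2.7],[0,0,0],1.0],
    [[0,0,2.7],[0,0,0],1.0]
  ]
}}

```text
time: 4.18
tool_pos: [521.0, -300.1, 103.6]
eef_rot: [[0.988, 0.152, 0.0], [0.152, -0.988, -0.0], [0.0, 0.0, -1.0]]
ft_force: [0.1, -0.1, 1.1]
finger_gap: 8.2
```

```bash
python3 - <<'E'
from fit import *
st(); im=r.snapshot("wrist"); save(im,"w3",(80,120,480,420),2)
E
```

```text
t 4.17 tcp [ 521.  -300.1  103.6] yawx 8.76 zdn [ 0. -0. -1.] gap 8.2 F [ 0.1 -0.1  1.1] q [-0.6   0.59  1.62 -0.    0.93  0.82]
```

View pics/w3.png

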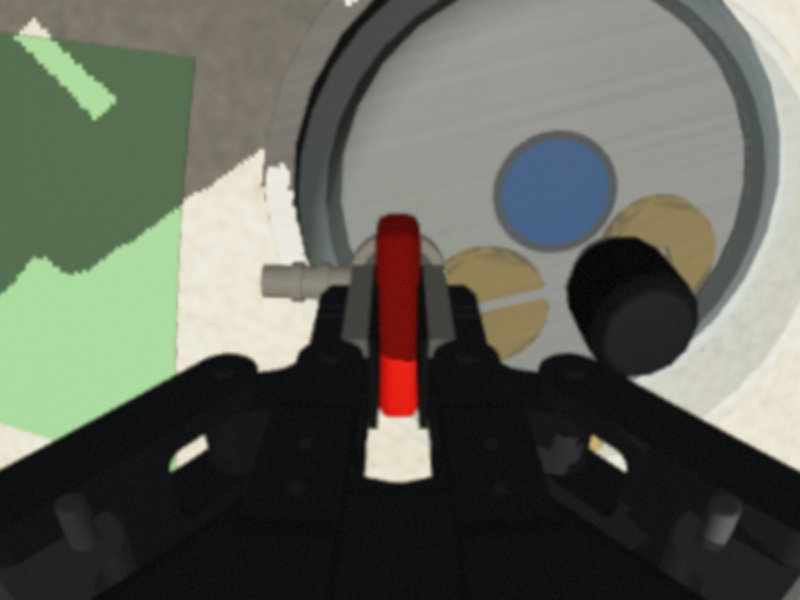

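The bar is gripped centrally, with the knob clear on the right. I'll turn the tap anticlockwise to open it.

Emit:
{"name": "arm_command", "arguments": {
  "plan": [
    [[0,0,0],[0,0,-0.18],1.0],
    [[0,0,0],[0,0,-0.36],1.0],
    [[0,0,0],[0,0,-0.54],1.0],
    [[0,0,0],[0,0,-0.72],1.0],
    [[0,0,0],[0,0,-0.9],1.0],
    [[0,0,0],[0,0,-1.08],1.0],
    [[0,0,0],[0,0,-1.26],1.0],
    [[0,0,0],[0,0,-1.44],1.0],
    [[0,0,0],[0,0,-1.56],1.0],
    [[0,0,0],[0,0,-1.56],1.0],
    [[0,0,0],[0,0,-1.56],1.0]
  ]
}}

```text
time: 5.6
tool_pos: [520.5, -299.7, 103.5]
eef_rot: [[-0.139, 0.99, -0.001], [0.99, 0.139, 0.001], [0.001, -0.001, -1.0]]
ft_force: [-4.9, 1.7, 5.9]
finger_gap: 8.3
```

```bash
python3 - <<'E'
from fit import *
st(); im=r.snapshot("wrist"); save(im,"w4",(80,120,480,420),2)
E
```

```text
t 5.6 tcp [ 520.5 -299.7  103.5] yawx 97.98 zdn [-0.001  0.001 -1.   ] gap 8.3 F [-4.9  1.7  5.9] q [-0.6   0.59  1.62 -0.    0.93 -0.74]
```

View pics/w4.png

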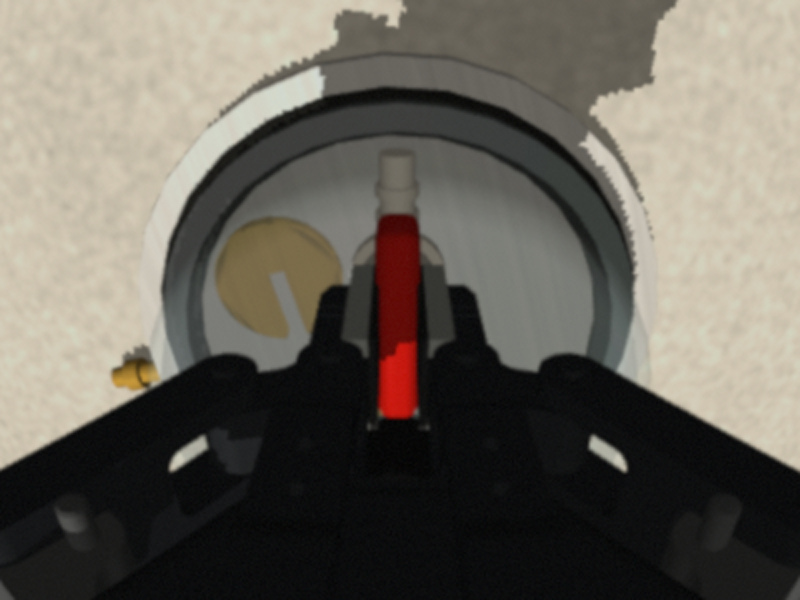

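The tap is open and the bar lines up with the nozzle. I'll release it, rise and look at the knob.

Emit:
{"name": "arm_command", "arguments": {
  "plan": [
    [[0,0,0],[0,0,0],0.5],
    [[0,0,0],[0,0,0],0.5],
    [[0,0,-1.5],[0,0,0],0.4],
    [[0,0,-5.0],[0,0,0],0.3],
    [[-3.0,0,-5.0],[0,0,0],0.3],
    [[-6.0,0,-5.0],[0,0,0],0.3],
    [[-6.0,0,-5.0],[0,0,0],0.3]
  ]
}}

```text
time: 6.52
tool_pos: [529.5, -361.0, 154.2]
eef_rot: [[-0.14, 0.99, 0.001], [0.99, 0.14, -0.001], [-0.001, 0.001, -1.0]]
ft_force: [1.2, -0.0, 0.8]
finger_gap: 59.4
```

```bash
python3 - <<'E'
from fit import *
st(); w=cam("wrist"); im=r.snapshot("wrist")
o=cv2.resize(im,None,fx=2,fy=2,interpolation=cv2.INTER_CUBIC)
def dr(P,col):
    uv=((proj(w,P)+.5)*2-.5).round().astype(np.int32); cv2.polylines(o,[cv2.convexHull(uv[:,None])],True,col,1)
dr(cylpts(528.8,-359.3,15,120,120),(0,255,255));dr(boxpts(520,-300.3,np.radians(98.9-90),10,50,119,119),(0,255,255))
dr(cylpts(*r.read_state()["tool_pos"][:2],3,120,120),(0,255,0))
cv2.imwrite("pics/w5.png",o[200:800,160:960,::-1])
E
```

```text
t 6.53 tcp [ 529.5 -361.   154.2] yawx 98.03 zdn [ 0.001 -0.001 -1.   ] gap 59.4 F [ 1.2 -0.   0.8] q [-0.67  0.59  1.47 -0.    1.07 -0.81]
```

View pics/w5.png

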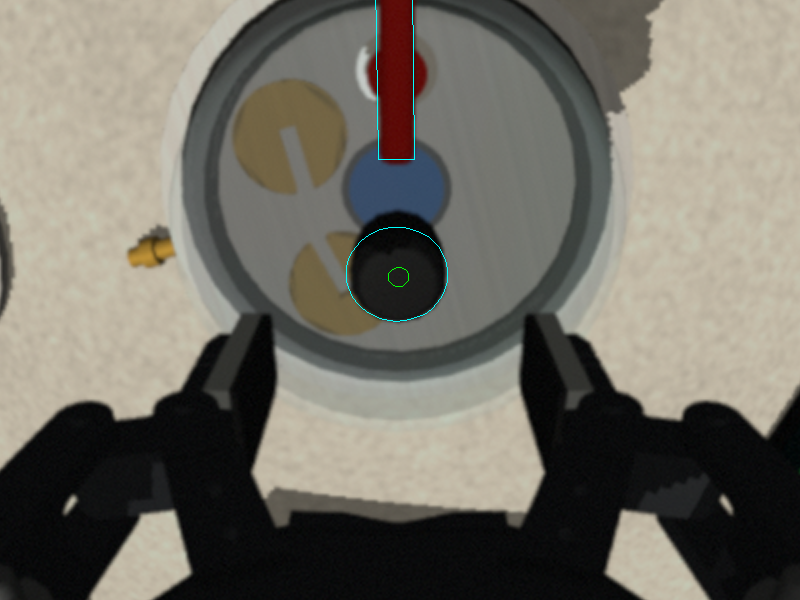

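Emit:
{"name": "arm_command", "arguments": {
  "plan": [
    [[-0.1,0,3.0],[0,0,0],0.3],
    [[-0.1,0,5.5],[0,0,0],0.3],
    [[-0.1,0,6.5],[0,0,0],0.3],
    [[-0.1,0,6.5],[0,0,0],0.6],
    [[-0.1,0,6.5],[0,0,0],1.0],
    [[-0.1,0,6.5],[0,0,0],1.0],
    [[-0.1,0,6.5],[0,0,0],1.0],
    [[-0.1,0,6.5],[0,0,0],1.0]
  ]
}}

```text
time: 7.58
tool_pos: [530.1, -360.5, 89.6]
eef_rot: [[-0.142, 0.99, 0.001], [0.99, 0.142, -0.001], [-0.001, 0.001, -1.0]]
ft_force: [-0.7, 2.4, 6.3]
finger_gap: 28.1
```

```bash
python3 - <<'E'
from fit import *
st(); im=r.snapshot("wrist"); save(im,"w6",(80,120,480,420),2)
E
```

```text
t 7.58 tcp [ 530.1 -360.5   89.6] yawx 98.14 zdn [ 0.001 -0.001 -1.   ] gap 28.1 F [-0.7  2.4  6.3] q [-0.67  0.67  1.51  0.    0.96 -0.81]
```

View pics/w6.png

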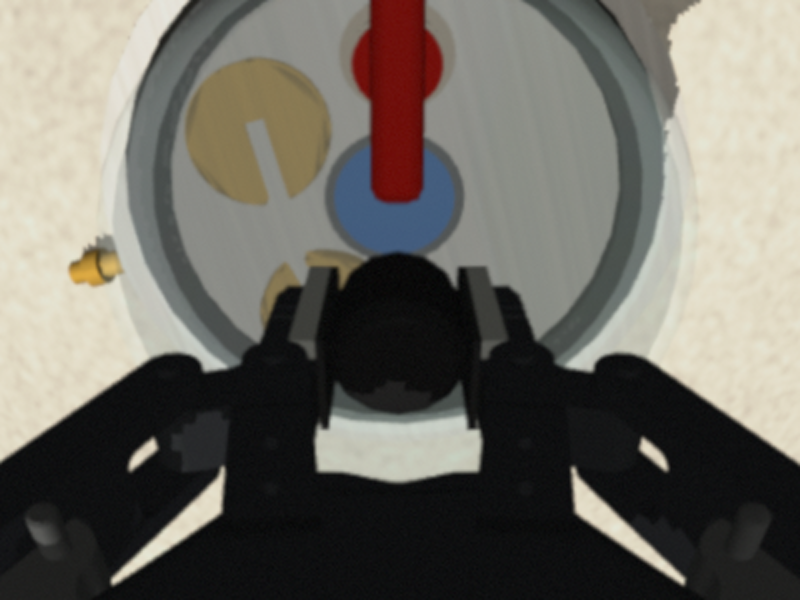

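Emit:
{"name": "arm_command", "arguments": {
  "plan": [
    [[0,0,-0.5],[0,0,0],1.0],
    [[0,0,-2.5],[0,0,0],1.0],
    [[0,0,-6.0],[0,0,0],1.0],
    [[3.0,-0.5,-9.0],[0,0,0],1.0],
    [[7.0,-1.2,-9.0],[0,0,0],1.0],
    [[11.5,-2.0,-9.0],[0,0,0],1.0],
    [[16.0,-2.7,-9.0],[0,0,0],1.0],
    [[20.5,-3.4,-9.0],[0,0,0],1.0],
    [[24.5,-4.0,-8.0],[0,0,0],1.0],
    [[26.3,-4.3,-6.0],[0,0,0],1.0],
    [[26.3,-4.3,-3.0],[0,0,0],1.0],
    [[26.3,-4.3,-2.0],[0,0,0],1.0]
  ]
}}

```text
time: 9.12
tool_pos: [449.4, -105.9, 108.1]
eef_rot: [[-0.142, 0.99, -0.001], [0.99, 0.142, 0.0], [0.0, -0.001, -1.0]]
ft_force: [-0.2, 0.2, -4.9]
finger_gap: 28.2
```

```bash
python3 - <<'E'
from fit import *
st(); im=r.snapshot("wrist"); save(im,"w7",None,1.4); im=r.snapshot("top"); save(im,"t7",(280,80,480,330),3); st()
E
```

```text
t 9.12 tcp [ 449.4 -105.9  108.1] yawx 98.15 zdn [-0.001  0.    -1.   ] gap 28.2 F [-0.2  0.2 -4.9] q [-0.33  0.38  1.98 -0.    0.78 -0.47]
t 9.22 tcp [ 449.7 -106.2  108.4] yawx 98.12 zdn [-0.001  0.    -1.   ] gap 28.7 F [ 0.3 -0.9 -5. ] q [-0.33  0.38  1.98 -0.    0.79 -0.47]
```

View pics/w7.png

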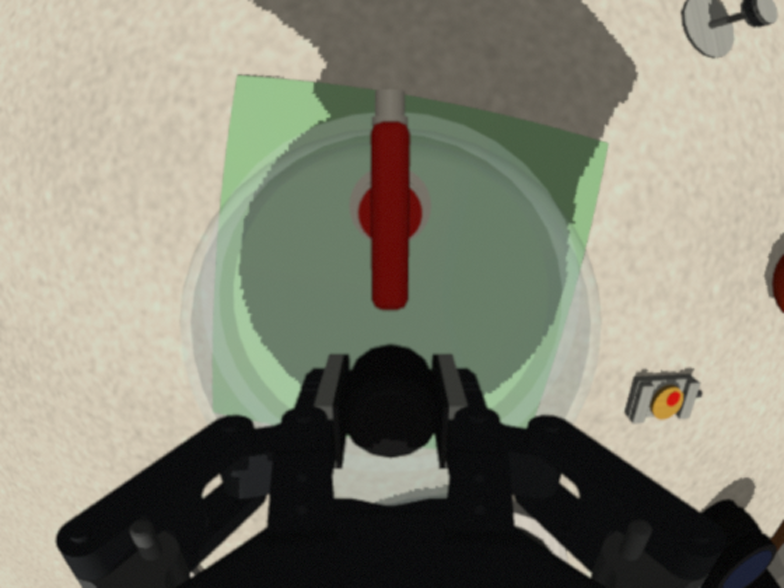

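View pics/t7.png

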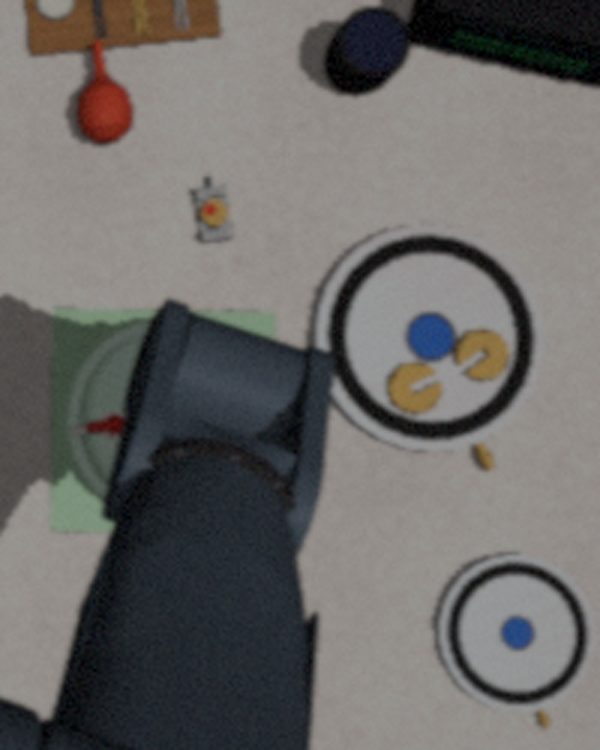

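The cover hangs level over the mat, and the jar holds two discs with their slots facing each other. I'll lower the cover and release it.

Emit:
{"name": "arm_command", "arguments": {
  "plan": [
    [[0,0,2.0],[0,0,0],1.0],
    [[0,0,3.2],[0,0,0],1.0],
    [[0,0,3.5],[0,0,0],1.0],
    [[0,0,3.5],[0,0,0],1.0],
    [[0,0,3.5],[0,0,0],0.6],
    [[0,0,3.5],[0,0,0],0.3],
    [[0,0,3.5],[0,0,0],0.3],
    [[0,0,0],[0,0,0],0.3],
    [[0,0,-4.0],[0,0,0],0.3],
    [[0,0,-4.0],[0,0,0],0.3]
  ]
}}

```text
time: 10.48
tool_pos: [451.2, -106.6, 150.7]
eef_rot: [[-0.142, 0.99, 0.005], [0.99, 0.142, -0.002], [-0.002, 0.005, -1.0]]
ft_force: [-0.4, 0.7, -0.3]
finger_gap: 59.7
```

```bash
python3 - <<'E'
from fit import *
st(); w=cam("wrist");im=r.snapshot("wrist");
o=cv2.resize(im,None,fx=2,fy=2,interpolation=cv2.INTER_CUBIC)
def dr(P,col):
    uv=((proj(w,P)+.5)*2-.5).round().astype(np.int32); cv2.polylines(o,[cv2.convexHull(uv[:,None])],True,col,1)
dr(cylpts(449.5,-105.5,15,104,104),(0,255,255));
cv2.imwrite("pics/w8.png",o[200:800,160:960,::-1])
E
```

```text
t 10.47 tcp [ 451.2 -106.6  150.7] yawx 98.14 zdn [ 0.005 -0.002 -1.   ] gap 59.7 F [-0.4  0.7 -0.3] q [-0.33  0.3   1.95 -0.    0.88 -0.47]
```

View pics/w8.png

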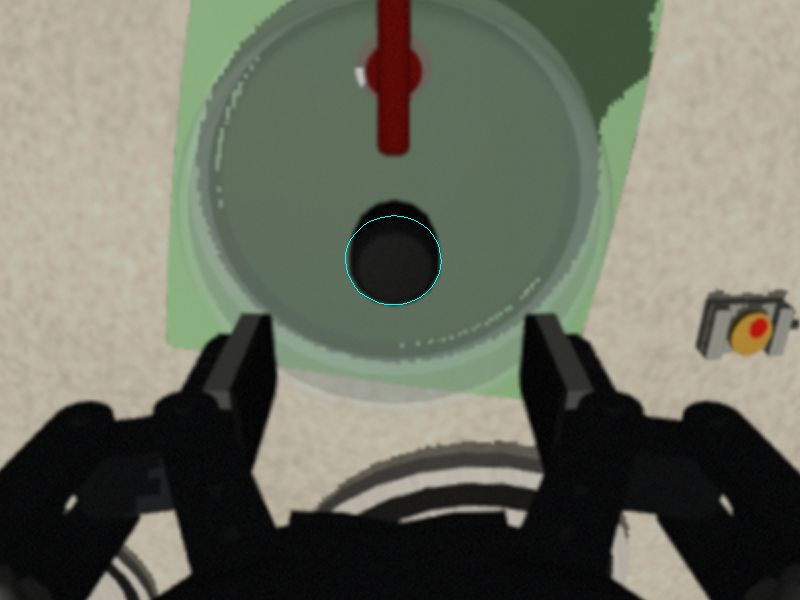

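The cover stands upright on the mat. Next I'll locate the discs from above.

```bash
python3 - <<'E'
from h import *
c=cam("top"); print(back(c,[(418.3,209.3),(440.3,198.3),(280+431/3,80+337/3)],24))
print(togo([518,-350,200]))
E
```

```text
[[ 477.82937225 -340.5541937    24.        ]
 [ 508.68215232 -404.37045584   24.        ]
 [ 526.21747549 -357.64763291   24.        ]]
[-25.09371889   3.26670136  -5.05039296]
```

Emit:
{"name": "arm_command", "arguments": {
  "plan": [
    [[-6,0,-3],[0,0,-0.05],0.2],
    [[-12,0,-5],[0,0,-0.12],0.2],
    [[-18,0,-5],[0,0,-0.12],0.2],
    [[-24.4,0.1,-5],[0,0,-0.12],0.2],
    [[-24.4,0.1,-5],[0,0,-0.12],0.2],
    [[-24.4,0.1,-5],[0,0,-0.12],0.2]
  ]
}}

```text
time: 11.28
tool_pos: [484.7, -346.9, 196.8]
eef_rot: [[-0.259, 0.966, -0.002], [0.966, 0.259, 0.002], [0.002, -0.001, -1.0]]
ft_force: [-0.7, -0.7, -0.3]
finger_gap: 68.4
```

```bash
python3 - <<'E'
from fit import *
st(); w=cam("wrist"); im=r.snapshot("wrist"); save(im,"w9",None,1.4)
for n in ["disc_a_mid","disc_a_mouth"]:
    for d in r.regions_of("wrist",n)[:4]: print(n,round(d["confidence"],2),np.round(d["point"],1),int(d["region"].sum()),back(w,d["point"],26).round(1))
E
```

```text
t 11.28 tcp [ 484.7 -346.9  196.8] yawx 104.98 zdn [-0.002  0.002 -1.   ] gap 68.4 F [-0.7 -0.7 -0.3] q [-0.7   0.47  1.56  0.    1.11 -0.96]
disc_a_mouth 0.57 [290.7 248.1] 1436 [[ 513.7 -408.2   26. ]]
```

View pics/w9.png

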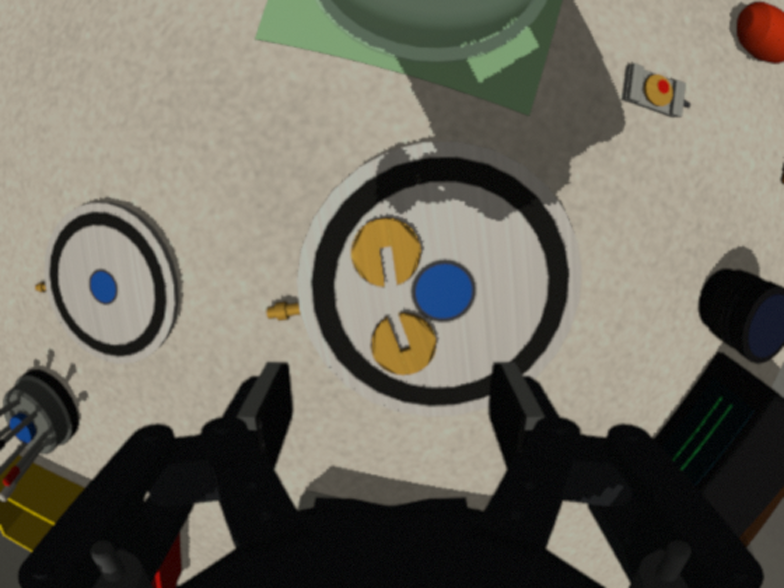

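The two discs are at (387,252) and (404,344), with slots facing each other. I'll fit their poses.

```bash
cat >> fit.py <<'E'
def discpoly(x,y,yaw,z,rad=25,w=4.5,e=4.5):
    a0=np.arcsin(w/rad); t=np.linspace(a0,2*np.pi-a0,80); P=np.c_[rad*np.cos(t),rad*np.sin(t)]
    P=np.r_[P,[[-e,-w],[-e,w]]]
    c,s=np.cos(yaw),np.sin(yaw); return np.c_[x+c*P[:,0]-s*P[:,1],y+s*P[:,0]+c*P[:,1],np.full(len(P),z)]
def polymask(c,P,S=4):
    M=np.zeros((420*S,560*S),np.uint8); cv2.fillPoly(M,[np.round((proj(c,P)+.5)*S).astype(np.int32)[:,None]],1)
    return cv2.resize(M.astype(np.float32),(560,420),interpolation=cv2.INTER_AREA)
def fitdisc(c,mask,x0,z):
    def f(v):
        h=polymask(c,discpoly(v[0],v[1],v[2],z)); return 1-np.minimum(h,mask).sum()/np.maximum(h,mask).sum()
    best=None
    for d in (-.3,0,.3):
        v0=np.array(x0)+[0,0,d]; sim=np.array([v0,v0+[4,0,0],v0+[0,4,0],v0+[0,0,.2]])
        o=minimize(f,v0,method="Nelder-Mead",options=dict(initial_simplex=sim,maxfev=200,xatol=.01,fatol=1e-5))
        if best is None or o.fun<best.fun: best=o
    return best.x,best.fun
def brass(im,lo=(8,90,60),hi=(32,255,255)):
    hsv=cv2.cvtColor(im,cv2.COLOR_RGB2HSV); return (cv2.inRange(hsv,np.array(lo),np.array(hi))>0).astype(np.float32)
def overlay(im,c,polys,name,crop,S):
    o=cv2.resize(im,None,fx=S,fy=S,interpolation=cv2.INTER_CUBIC)
    for P,col in polys:
        uv=((proj(c,P)+.5)*S-.5).round().astype(np.int32); cv2.polylines(o,[uv[:,None]],True,col,1)
    x0,y0,x1,y1=[v*S for v in crop]; cv2.imwrite(f"pics/{name}.png",o[y0:y1,x0:x1,::-1])
E
python3 - <<'E'
from fit import *
w=cam("wrist"); im=r.snapshot("wrist"); m=brass(im)
n,l,s,cen=cv2.connectedComponentsWithStats(m.astype(np.uint8))
for i in range(1,n):
    if s[i,4]>300: print(i,s[i],cen[i],back(w,cen[i],26))
P=[]
for p,yaw in [((387/1.4,252/1.4),-75),((404/1.4,344/1.4),126)]:
    i=[j for j in range(1,n) if s[j,4]>800 and np.hypot(*(cen[j]-p))<12]; print(i)
    i=i[0]; c0=back(w,cen[i],26)[0]
    mk=(l==i).astype(np.float32)
    for y in (yaw,yaw+180):
        v,f=fitdisc(w,mk,[c0[0],c0[1],np.radians(y)],26); print(v[:2],np.degrees(v[2]),f)
        if f<.2: P.append((discpoly(*v,26),(0,255,255)))
P.append((cylpts(528.6,-360.2,99,18,18)[:48],(255,0,255)));P.append((cylpts(528.6,-360.2,110,18,18)[:48],(255,0,255)))
overlay(im,w,P,"w9b",(200,90,430,300),3)
E
```

```text
12 [459  54  21  23 328] [468.39634146  65.24695122] [[ 644.48829954 -161.93199179   26.        ]]
15 [ 250  155   50   50 1700] [274.33882353 178.32529412] [[ 478.64359914 -339.78989575   26.        ]]
18 [ 264  223   47   45 1428] [287.36414566 246.23319328] [[ 510.70340746 -406.90417312   26.        ]]
20 [   0  330   61   64 1855] [ 27.23989218 359.77250674] [[ 129.68726594 -760.94066311   26.        ]]
[15]
[ 479.34038414 -341.54344966] -66.91290718558108 0.04494822025299072
[ 479.15646842 -341.36857634] 113.40346837301189 0.2131674885749817
[18]
[ 509.83882738 -406.16412202] 123.99375540485502 0.06434774398803711
[ 509.9352762  -406.26945355] 295.56747505333806 0.21924465894699097
```

View pics/w9b.png

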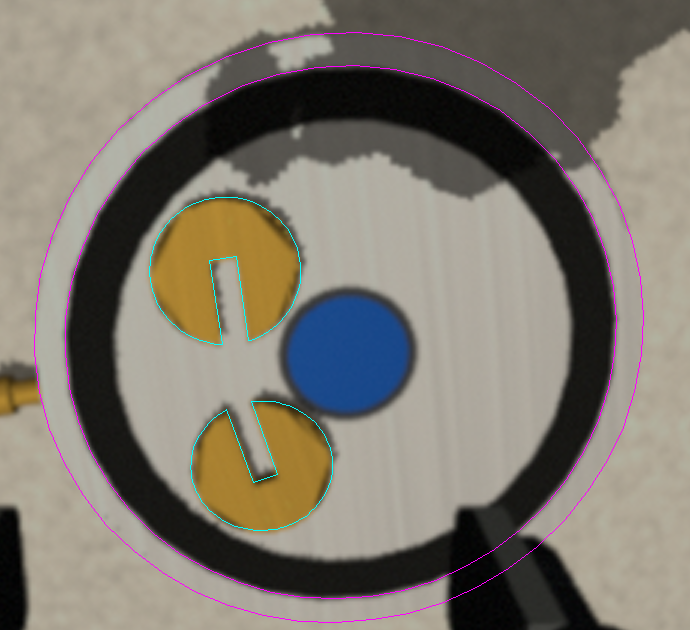

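Emit:
{"name": "arm_command", "arguments": {
  "plan": [
    [[0.7,-0.4,6],[0,0,-0.14],0.25],
    [[0.7,-0.4,11.5],[0,0,-0.14],0.25],
    [[0.7,-0.4,15.2],[0,0,-0.14],0.25],
    [[0.7,-0.4,15.2],[0,0,-0.14],0.25],
    [[0.7,-0.4,15.2],[0,0,-0.14],0.25]
  ]
}}

```text
time: 12.1
tool_pos: [480.4, -342.0, 48.0]
eef_rot: [[-0.392, 0.92, 0.002], [0.92, 0.392, -0.001], [-0.002, 0.001, -1.0]]
ft_force: [-0.5, 0.4, -0.2]
finger_gap: 64.2
```

```bash
python3 - <<'E'
from fit import *
s,R,p=st(); w=cam("wrist"); im=r.snapshot("wrist")
overlay(im,w,[(discpoly(479.3,-341.5,np.radians(-67),26),(0,255,255)),(cylpts(*p[:2],2,26,26)[:48],(0,255,0))],"w10",(80,120,480,420),2)
E
```

```text
t 12.1 tcp [ 480.4 -342.    48. ] yawx 113.06 zdn [ 0.002 -0.001 -1.   ] gap 64.2 F [-0.5  0.4 -0.2] q [-0.7   0.66  1.67  0.    0.81 -1.1 ]
```

View pics/w10.png

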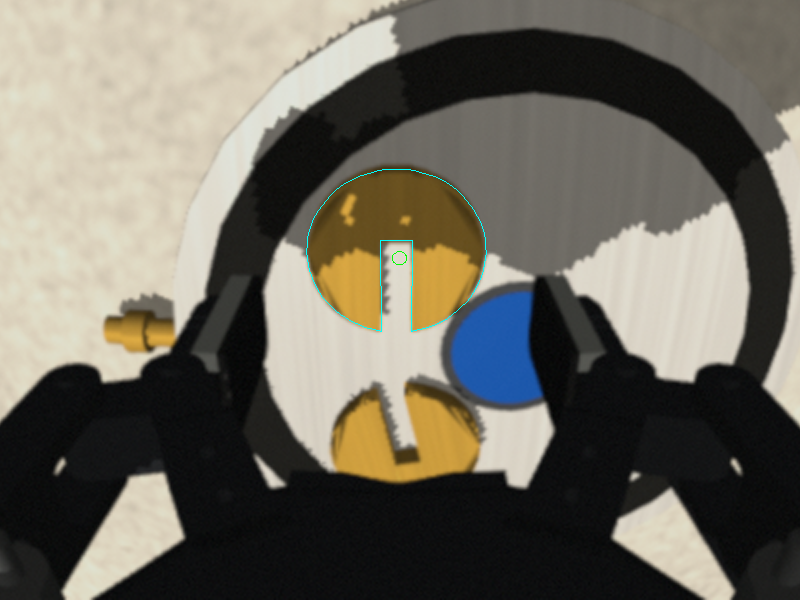

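Emit:
{"name": "arm_command", "arguments": {
  "plan": [
    [[0.1,-0.1,1.5],[0,0,0],0.25],
    [[0.1,-0.1,2.8],[0,0,0],0.25],
    [[0.1,-0.1,3.1],[0,0,0],0.25],
    [[0.1,-0.1,3.1],[0,0,0],0.25]
  ]
}}

```text
time: 12.65
tool_pos: [478.1, -341.2, 15.0]
eef_rot: [[-0.391, 0.92, -0.0], [0.92, 0.391, 0.0], [0.001, -0.0, -1.0]]
ft_force: [-0.1, 0.2, 0.0]
finger_gap: 63.8
```

Emit:
{"name": "arm_command", "arguments": {
  "plan": [
    [[0,0,0],[0,0,0],0.5],
    [[0,0,0],[0,0,0],0.8],
    [[0,0,0],[0,0,0],1.0],
    [[0,0,0],[0,0,0],1.0]
  ]
}}

```text
time: 13.15
tool_pos: [478.6, -341.5, 16.0]
eef_rot: [[-0.391, 0.92, 0.001], [0.92, 0.391, -0.001], [-0.001, 0.0, -1.0]]
ft_force: [-0.9, 0.7, 5.9]
finger_gap: 47.2
```

```bash
python3 - <<'E'
from fit import *
s,R,p=st(); w=cam("wrist"); im=r.snapshot("wrist")
overlay(im,w,[(discpoly(479.3,-341.5,np.radians(-67),26),(0,255,255)),(cylpts(*p[:2],2,26,26)[:48],(0,255,0))],"w11",(80,120,480,420),2)
E
```

```text
t 13.15 tcp [ 478.6 -341.5   16. ] yawx 113.03 zdn [ 0.001 -0.001 -1.   ] gap 47.2 F [-0.9  0.7  5.9] q [-0.7   0.71  1.68 -0.    0.75 -1.1 ]
```

View pics/w11.png

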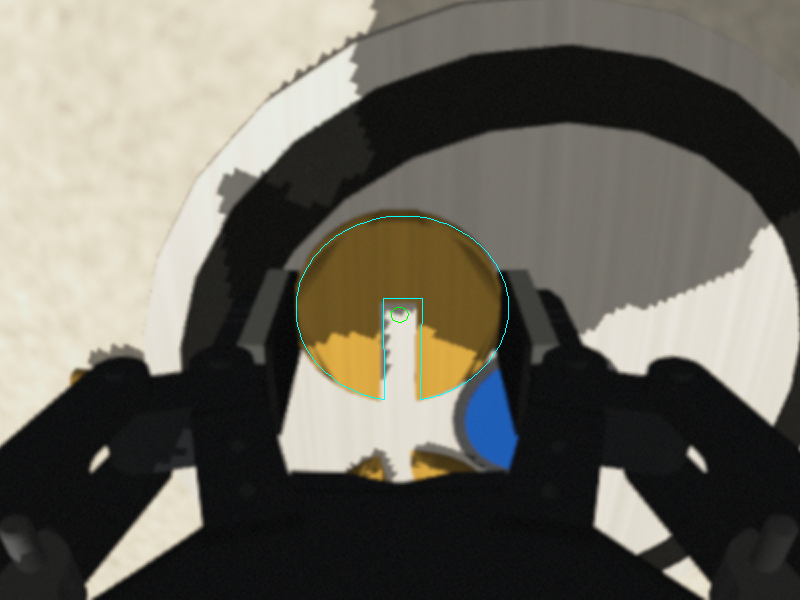

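Disc A is held with its slot centred. I'll lift it and move to a spot where the wrist camera sees the hanger.

Emit:
{"name": "arm_command", "arguments": {
  "plan": [
    [[0,0,-1],[0,0,0],1.0],
    [[0,0,-5],[0,0,0],1.0],
    [[2,2,-10],[0,0,0],1.0],
    [[5.5,6.1,-12],[0,0,0],1.0],
    [[9,10,-12],[0,0,0],1.0],
    [[12.5,14,-12],[0,0,0],1.0],
    [[16.0,17.8,-12],[0,0,0],1.0],
    [[19.5,21.7,-12],[0,0,0],1.0],
    [[23.0,25.6,-12],[0,0,0],1.0],
    [[26.0,28.9,-11.5],[0,0,0],1.0],
    [[27.7,30.8,-11.4],[0,0,0],1.0],
    [[27.7,30.8,-11.4],[0,0,0],1.0]
  ]
}}

```text
time: 14.7
tool_pos: [653.5, 35.2, 129.3]
eef_rot: [[-0.393, 0.92, -0.0], [0.92, 0.393, -0.0], [-0.0, -0.0, -1.0]]
ft_force: [0.2, -0.2, -1.4]
finger_gap: 47.3
```

```bash
python3 - <<'E'
from fit import *
s,R,p=st(); w=cam("wrist"); im=r.snapshot("wrist"); save(im,"w12",None,1.4)
for n in ["hanger_head"]:
    for d in r.regions_of("wrist",n)[:4]: print(n,round(d["confidence"],2),np.round(d["point"],1),int(d["region"].sum()),back(w,d["point"],53).round(1))
E
```

```text
t 14.7 tcp [653.5  35.2 129.3] yawx 113.13 zdn [-0. -0. -1.] gap 47.3 F [ 0.2 -0.2 -1.4] q [-0.02  0.65  1.45 -0.    1.05 -0.42]
hanger_head 0.67 [277.  119.7] 2101 [[625.2  97.6  53. ]]
```

View pics/w12.png

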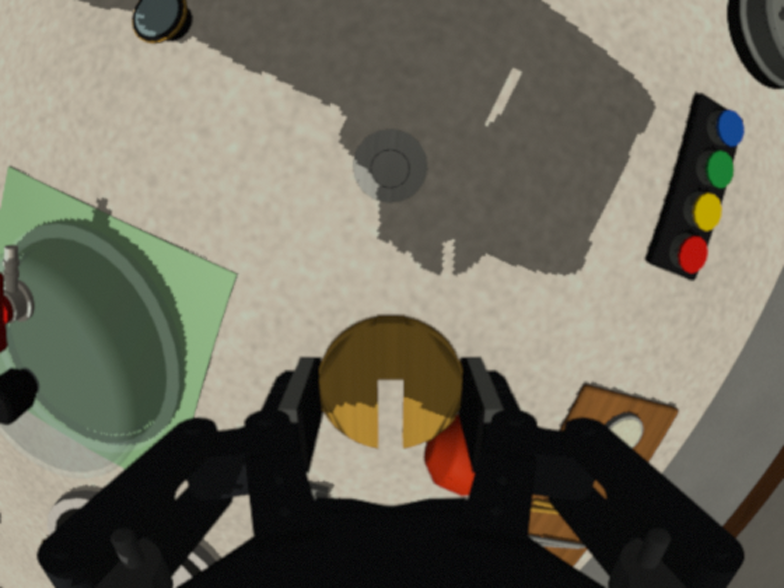

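```bash
python3 - <<'E'
from fit import *
s,R,p=st(); w=cam("wrist"); im=r.snapshot("wrist")
m=brass(im,lo=(8,90,40)); m[:, :222]=0; m[:,337:]=0; m[:215]=0; m[325:]=0
hsv=cv2.cvtColor(im,cv2.COLOR_RGB2HSV)
n,l,st_,cen=cv2.connectedComponentsWithStats(m.astype(np.uint8)); i=1+np.argmax(st_[1:,4]); mk=(l==i).astype(np.float32); print(st_[i])
for z in (p[2]+10,):
    v,f=fitdisc(w,mk,[p[0],p[1],np.radians(-67)],z); print(v[:2],np.degrees(v[2]),f, "in tool",R.T@(np.r_[v[:2],z]-p))
P=[(discpoly(*v,z),(0,255,255))]
overlay(im,w,P,"w12d",(210,200,350,330),5)
for H in [(625.5,98.5)]:
    Q=[(cylpts(*H,22,5,5)[:48],(0,255,255)),(cylpts(*H,9,61,61)[:48],(255,255,0))]
    im2=cv2.convertScaleAbs(im,alpha=2.0)
    overlay(im2,w,Q,"w12h",(240,80,320,160),8)
E
```

```text
t 14.8 tcp [653.   33.3 129.4] yawx 113.02 zdn [-0. -0. -1.] gap 47.3 F [ 0.3  0.2 -1.1] q [-0.02  0.65  1.45 -0.    1.05 -0.42]
[ 228  226  103   94 6952]
[652.72226846  33.17108531] -67.5231254112638 0.05348062515258789 in tool [-0.02905529 -0.36769281 -9.99983953]
```

View pics/w12h.png

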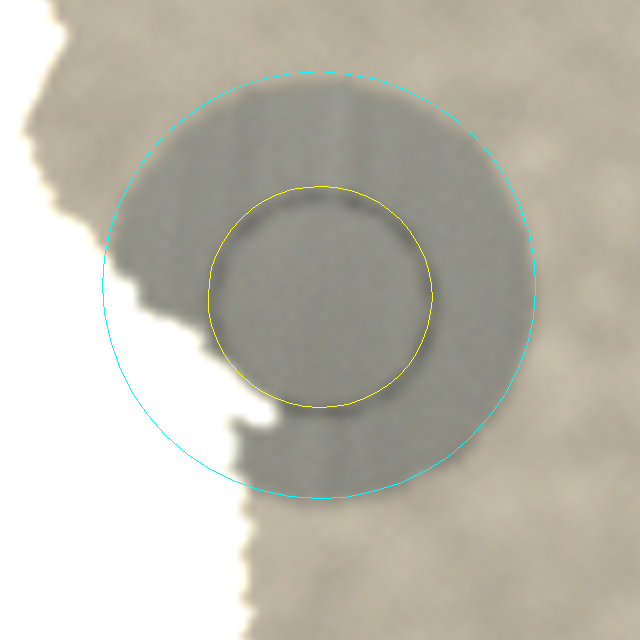

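View pics/w12d.png

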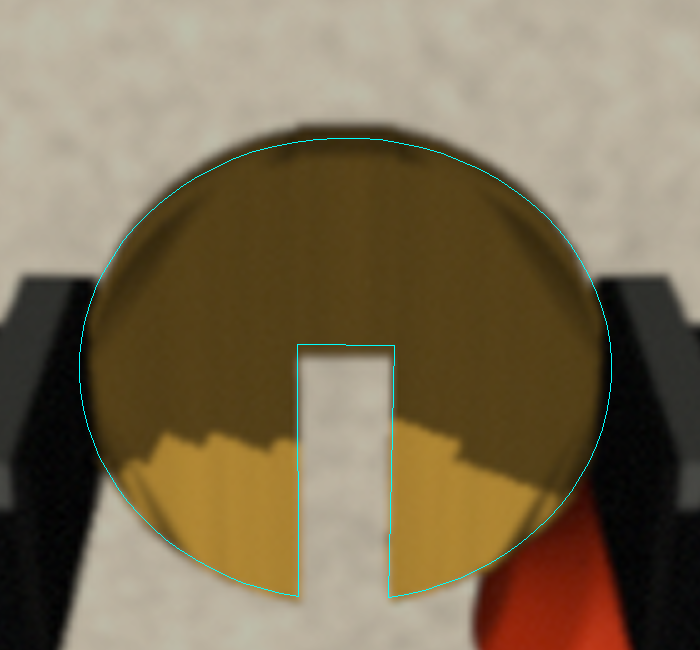

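The hanger is at (625.5, 98.4) and the overlay fits its head and foot. The disc sits centred in the tool with its mouth towards tool -x. I'll cross high over the head to the far side and come down there.

Emit:
{"name": "arm_command", "arguments": {
  "plan": [
    [[4.5,0,0],[0,0,0],1.0],
    [[9,0,0],[0,0,0],1.0],
    [[13.5,0,0],[0,0,0],1.0],
    [[13.6,0,4],[0,0,0],1.0],
    [[13.6,0,8],[0,0,0],1.0],
    [[13.6,0,11],[0,0,0],1.0],
    [[13.6,0,12],[0,0,0],1.0],
    [[13.6,0,12],[0,0,0],1.0],
    [[13.6,0,12],[0,0,0],1.0]
  ]
}}

```text
time: 15.98
tool_pos: [601.0, 159.2, 10.7]
eef_rot: [[-0.391, 0.92, 0.002], [0.92, 0.391, 0.0], [-0.0, 0.002, -1.0]]
ft_force: [-1.0, -0.1, -0.9]
finger_gap: 47.2
```

```bash
cat >> h.py <<'E'
def toollook(P): 
    s=r.read_state(); R=np.array(s["eef_rot"]); return (np.array(P)-np.array(s["tool_pos"]))@R
E
python3 - <<'E'
from fit import *
print(toollook([625.5,98.4,7]).round(1)); st(); im=r.snapshot("wrist"); save(im,"w13",None,1.4); im=r.snapshot("scene"); save(im,"s13",(230,150,400,300),4); print(toollook([625.5,98.4,7]).round(1)); 
E
```

```text
[-65.5  -1.2   3.8]
t 15.97 tcp [601.  159.2  10.7] yawx 113.02 zdn [ 0.002  0.    -1.   ] gap 47.2 F [-1.  -0.1 -0.9] q [ 0.18  0.76  1.59 -0.    0.79 -0.22]
[-65.8  -1.1   3.6]
```

View pics/w13.png

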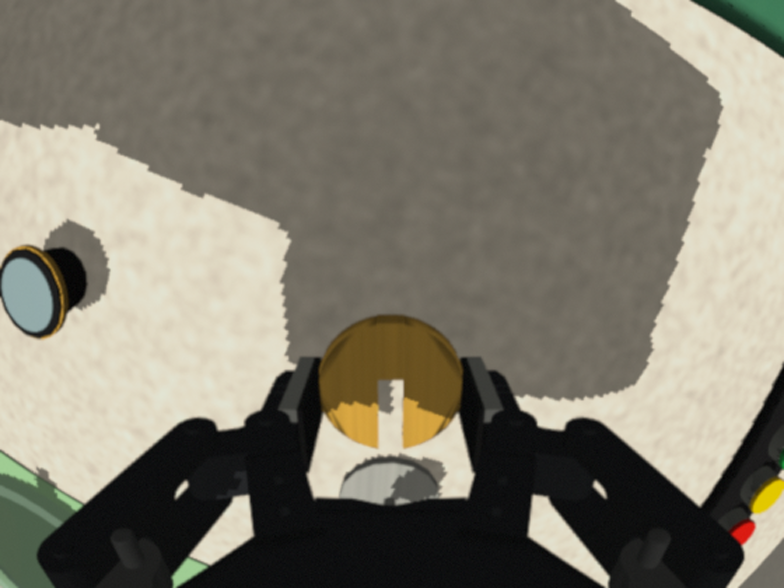

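View pics/s13.png

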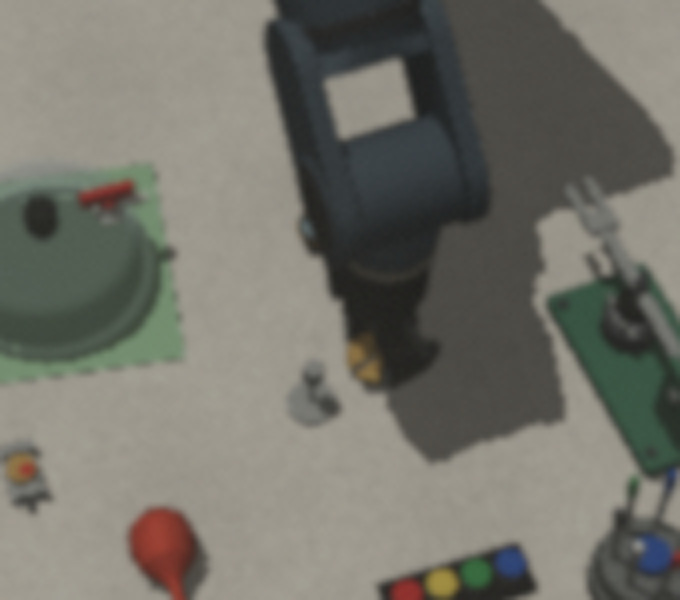

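Emit:
{"name": "arm_command", "arguments": {
  "plan": [
    [[0,-0.05,0.5],[0,0,0],1.0],
    [[-1.0,-0.05,0.5],[0,0,0],1.0],
    [[-2.0,-0.05,0.5],[0,0,0],1.0],
    [[-3.0,-0.05,0.5],[0,0,0],1.0],
    [[-4.0,-0.05,0.5],[0,0,0],1.0],
    [[-4.8,-0.05,0.5],[0,0,0],1.0],
    [[-5.5,-0.05,0.5],[0,0,0],1.0],
    [[-6.1,-0.05,0.5],[0,0,0],1.0],
    [[-6.5,-0.05,0.5],[0,0,0],1.0],
    [[-6.5,-0.05,0.5],[0,0,0],1.0]
  ]
}}

```text
time: 17.32
tool_pos: [625.1, 99.2, 4.3]
eef_rot: [[-0.391, 0.92, -0.0], [0.92, 0.391, -0.0], [0.0, -0.0, -1.0]]
ft_force: [0.7, -0.4, -1.5]
finger_gap: 47.2
```

```bash
python3 - <<'E'
from fit import *
print(toollook([625.5,98.4,7]).round(1)); st(); im=r.snapshot("wrist"); save(im,"w14",(100,150,460,420),2.2); im=r.snapshot("scene"); save(im,"s14",(280,200,360,290),7); im=r.snapshot("top"); save(im,"t14",(220,120,320,200),7); 
E
```

```text
[-0.9  0.  -2.7]
t 17.32 tcp [625.1  99.2   4.3] yawx 113.02 zdn [-0. -0. -1.] gap 47.2 F [ 0.7 -0.4 -1.5] q [ 0.08  0.79  1.55 -0.    0.8  -0.32]
```

View pics/w14.png

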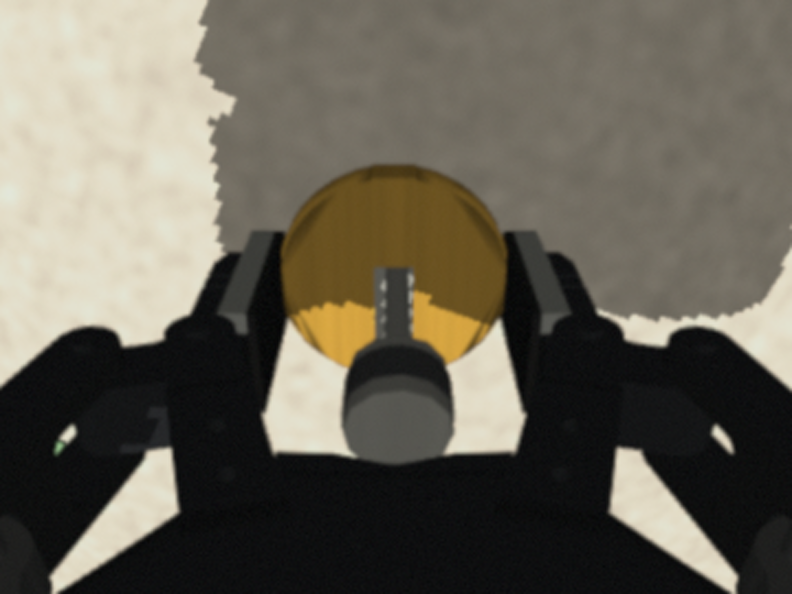

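View pics/s14.png

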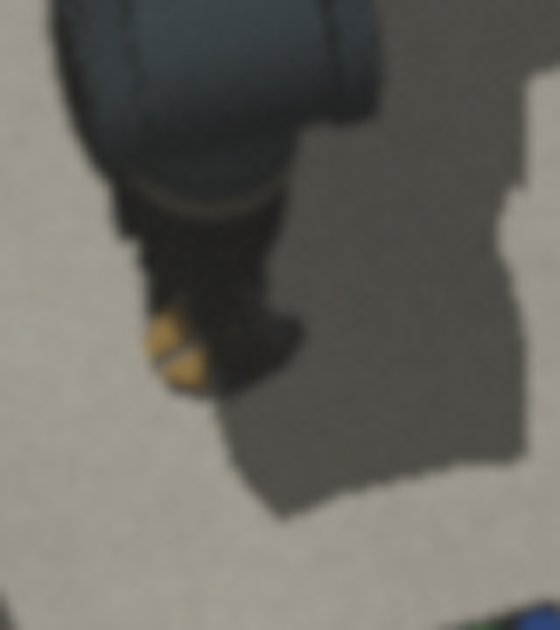

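The rod is seated in the slot of disc A. I'll release it, rise, and check.

Emit:
{"name": "arm_command", "arguments": {
  "plan": [
    [[0,0,0],[0,0,0],0.35],
    [[0,0,0],[0,0,0],0.25],
    [[0,0,0],[0,0,0],0.2],
    [[0,0,-3],[0,0,0],0.2],
    [[0,0,-8],[0,0,0],0.2],
    [[-3,0,-12.5],[0,0,0],0.2],
    [[-5,0,-12.5],[0,0,0],0.2],
    [[-5,0,-12.5],[0,0,0],0.2]
  ]
}}

```text
time: 18.48
tool_pos: [644.6, 52.2, 128.6]
eef_rot: [[-0.39, 0.921, -0.001], [0.921, 0.39, -0.0], [0.0, -0.001, -1.0]]
ft_force: [-1.3, 0.6, -0.0]
finger_gap: 68.0
```

```bash
python3 - <<'E'
from fit import *
st(); im=r.snapshot("wrist"); w=cam("wrist"); save(im,"w15",(150,50,410,250),3)
H=(625.5,98.4)
overlay(im,w,[(cylpts(*H,22,5,5)[:48],(0,255,255)),(cylpts(*H,9,61,61)[:48],(255,255,0)),(discpoly(*H,np.radians(-67),13),(0,255,0))],"w15b",(200,60,360,190),5)
E
```

```text
t 18.48 tcp [644.6  52.2 128.6] yawx 112.94 zdn [-0.001 -0.    -1.   ] gap 68.0 F [-1.3  0.6 -0. ] q [ 0.01  0.63  1.47 -0.    1.04 -0.39]
```

View pics/w15b.png

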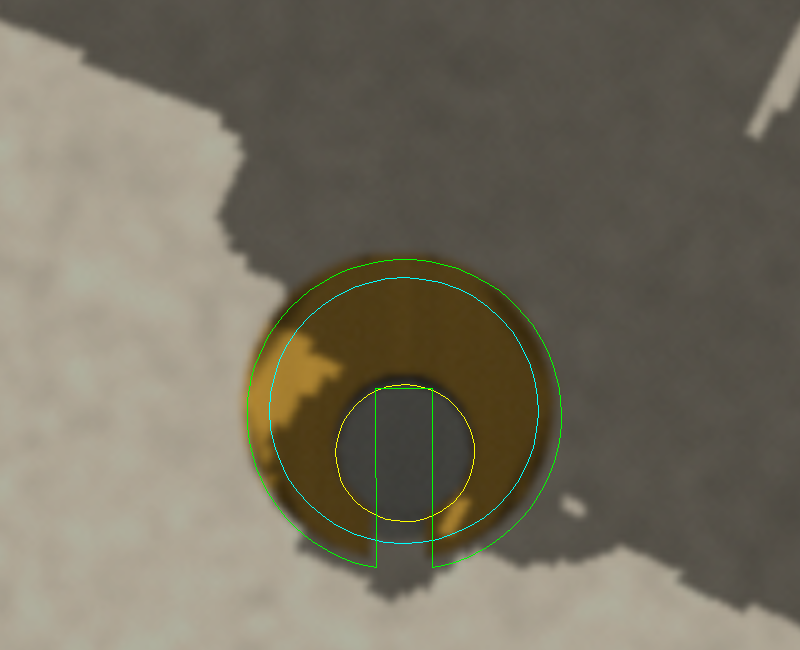

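Disc A is home on the rod. Now I'll go for disc B.

Emit:
{"name": "arm_command", "arguments": {
  "plan": [
    [[-4,-3.3,0],[0,0,-0.1],0.25],
    [[-8.5,-7,0],[0,0,-0.19],0.25],
    [[-13.3,-10.9,0],[0,0,-0.19],0.25],
    [[-18,-14.8,0],[0,0,-0.19],0.25],
    [[-22.8,-18.7,0],[0,0,-0.19],0.25],
    [[-27.5,-22.5,0],[0,0,-0.19],0.25],
    [[-32,-26.2,0],[0,0,-0.19],0.25],
    [[-37,-30.3,2],[0,0,-0.19],0.25],
    [[-37,-30.3,6],[0,0,-0.19],0.25],
    [[-37,-30.3,8],[0,0,-0.19],0.25],
    [[-37,-30.3,8],[0,0,-0.19],0.25],
    [[-37,-30.3,8],[0,0,-0.19],0.25]
  ]
}}

```text
time: 20.02
tool_pos: [511.6, -405.3, 50.5]
eef_rot: [[-0.559, 0.829, 0.001], [0.829, 0.559, -0.001], [-0.001, 0.0, -1.0]]
ft_force: [-0.1, -0.7, 0.5]
finger_gap: 63.9
```

```bash
python3 - <<'E'
from fit import *
s,R,p=st(); w=cam("wrist"); im=r.snapshot("wrist")
m=brass(im,lo=(8,90,40)); m[:, :200]=0; m[:,340:]=0; m[:180]=0; m[320:]=0
n,l,st_,cen=cv2.connectedComponentsWithStats(m.astype(np.uint8)); i=1+np.argmax(st_[1:,4]); mk=(l==i).astype(np.float32)
v,f=fitdisc(w,mk,[509.8,-406.2,np.radians(124)],26); print(v[:2],np.degrees(v[2]),f,toollook([v[0],v[1],20]).round(1))
overlay(im,w,[(discpoly(*v,26),(0,255,255)),(cylpts(*p[:2],2,26,26)[:48],(0,255,0))],"w16",(80,120,480,420),2)
E
```

```text
t 20.02 tcp [ 511.6 -405.3   50.5] yawx 123.99 zdn [ 0.001 -0.001 -1.   ] gap 63.9 F [-0.1 -0.7  0.5] q [-0.74  0.75  1.49  0.    0.91 -1.33]
[ 509.75683423 -406.509092  ] 124.29153492666347 0.04619544744491577 [ 0.3 -2.1 30.8]
```

View pics/w16.png

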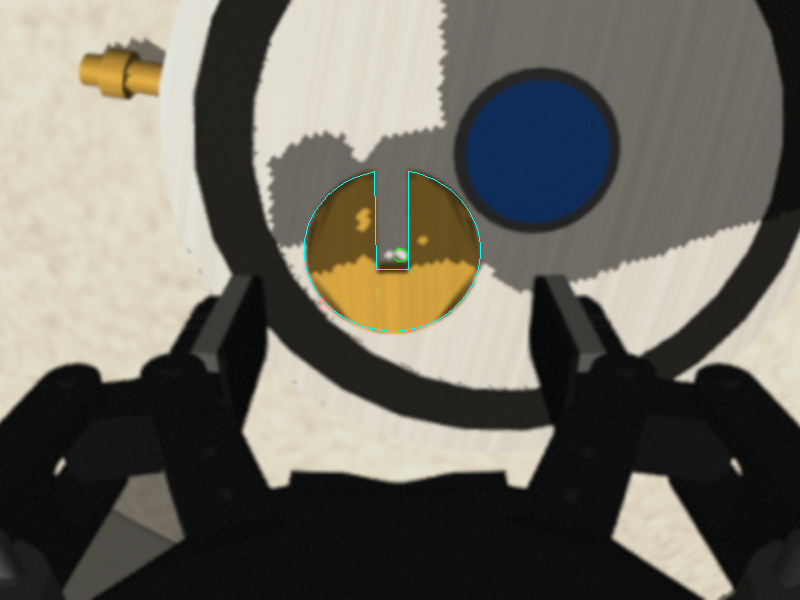

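Emit:
{"name": "arm_command", "arguments": {
  "plan": [
    [[0,-0.2,1.5],[0,0,0],0.25],
    [[0,-0.2,2.9],[0,0,0],0.25],
    [[0,-0.2,3.35],[0,0,0],0.25],
    [[0,-0.2,3.35],[0,0,0],0.25],
    [[0,-0.2,3.35],[0,0,0],0.5],
    [[0,-0.2,3.35],[0,0,0],0.8],
    [[0,-0.2,3.35],[0,0,0],1.0],
    [[0,-0.2,3.35],[0,0,0],1.0]
  ]
}}

```text
time: 21.08
tool_pos: [509.3, -407.2, 16.6]
eef_rot: [[-0.558, 0.83, 0.001], [0.83, 0.558, -0.001], [-0.001, 0.0, -1.0]]
ft_force: [-0.2, 0.4, 6.6]
finger_gap: 47.2
```

```bash
python3 - <<'E'
from fit import *
s,R,p=st(); w=cam("wrist"); im=r.snapshot("wrist")
overlay(im,w,[(cylpts(*p[:2],2,26,26)[:48],(0,255,0))],"w17",(80,120,480,420),2)
print(togo([625.5+70*.559,98.4-70*.829,130]))
E
```

```text
t 21.07 tcp [ 509.3 -407.2   16.6] yawx 123.92 zdn [ 0.001 -0.001 -1.   ] gap 47.2 F [-0.2  0.4  6.6] q [-0.75  0.79  1.5   0.    0.85 -1.34]
[ 28.46144121  37.86601103 -11.36446928]
```

View pics/w17.png

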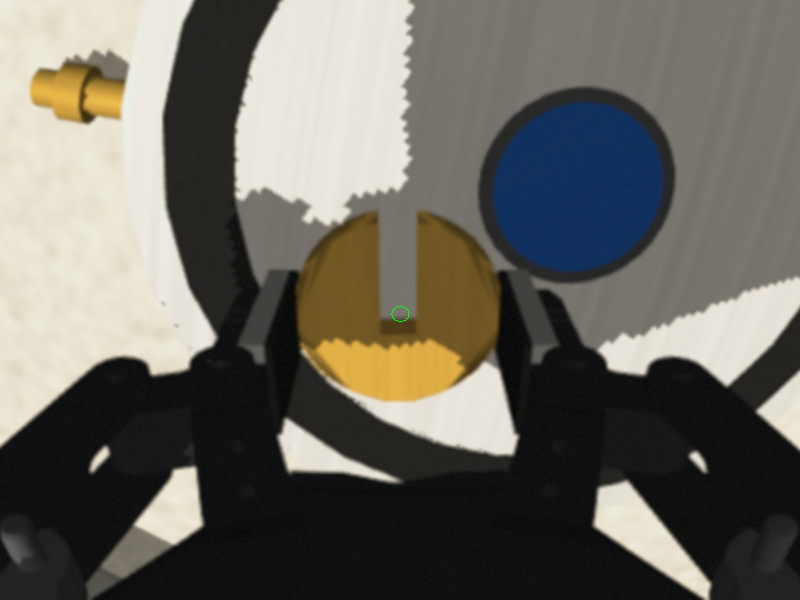

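Emit:
{"name": "arm_command", "arguments": {
  "plan": [
    [[0,0,-1],[0,0,0],1.0],
    [[0,0,-6],[0,0,0],1.0],
    [[2.0,2.8,-11.4],[0,0,0],1.0],
    [[5,6.7,-11.4],[0,0,0],1.0],
    [[8.2,11,-11.4],[0,0,0],1.0],
    [[11.5,15.3,-11.4],[0,0,0],1.0],
    [[14.8,19.7,-11.4],[0,0,0],1.0],
    [[18.1,24.1,-11.4],[0,0,0],1.0],
    [[21.4,28.5,-11.4],[0,0,0],1.0],
    [[24.7,32.9,-11.4],[0,0,0],1.0],
    [[27.5,36.5,-11.4],[0,0,0],1.0],
    [[28.5,37.9,-11.4],[0,0,0],1.0]
  ]
}}

```text
time: 22.62
tool_pos: [664.6, 43.5, 130.1]
eef_rot: [[-0.56, 0.829, 0.0], [0.829, 0.56, 0.0], [0.0, 0.0, -1.0]]
ft_force: [-1.2, -0.2, -0.5]
finger_gap: 47.3
```

Emit:
{"name": "arm_command", "arguments": {
  "plan": [
    [[0,0,0],[0,0,0],1.0],
    [[0,0,0],[0,0,0],1.0]
  ]
}}

```text
time: 22.88
tool_pos: [664.1, 39.7, 129.8]
eef_rot: [[-0.557, 0.83, -0.0], [0.83, 0.557, -0.0], [-0.0, -0.0, -1.0]]
ft_force: [0.1, -0.3, -0.9]
finger_gap: 47.3
```

```bash
python3 - <<'E'
from fit import *
s,R,p=st(); w=cam("wrist"); im=r.snapshot("wrist"); save(im,"w18",None,1.4)
m=brass(im,lo=(8,90,40)); 
n,l,st_,cen=cv2.connectedComponentsWithStats(m.astype(np.uint8)); i=1+np.argmax(st_[1:,4]); mk=(l==i).astype(np.float32); print(st_[i])
z=p[2]+9.4
v,f=fitdisc(w,mk,[p[0],p[1],np.radians(124)],z); print(v[:2],np.degrees(v[2]),f, "in tool",R.T@(np.r_[v[:2],z]-p))
H=(625.5,98.4)
overlay(im,w,[(cylpts(*H,22,5,5)[:48],(0,255,255)),(cylpts(*H,9,61,61)[:48],(255,255,0)),(discpoly(*H,np.radians(-67),13),(0,255,0))],"w18b",(200,60,360,190),5)
E
```

```text
t 22.88 tcp [664.1  39.7 129.8] yawx 123.86 zdn [-0. -0. -1.] gap 47.3 F [ 0.1 -0.3 -0.9] q [-0.01  0.66  1.41 -0.    1.07 -0.6 ]
[ 228  226  102   96 6765]
[663.69778609  39.32691501] 124.32314267086709 0.06800729036331177 in tool [-0.10266707 -0.52314968 -9.39975216]
```

View pics/w18.png

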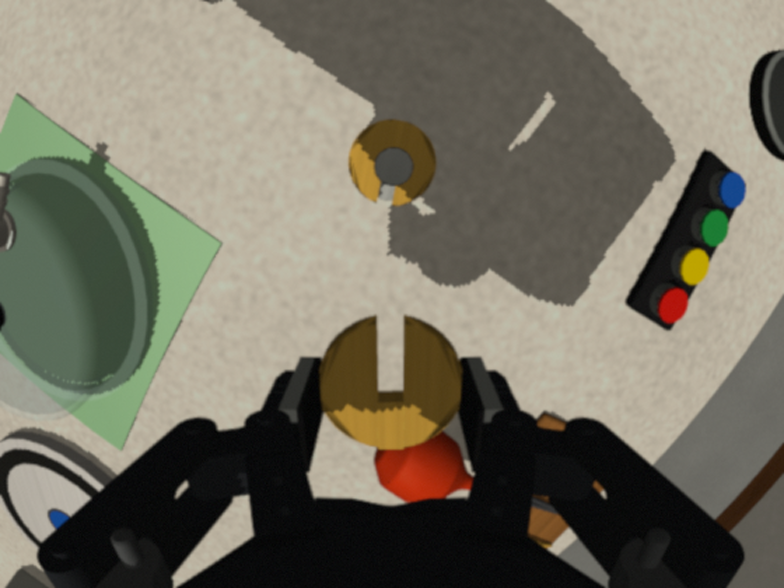

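View pics/w18b.png

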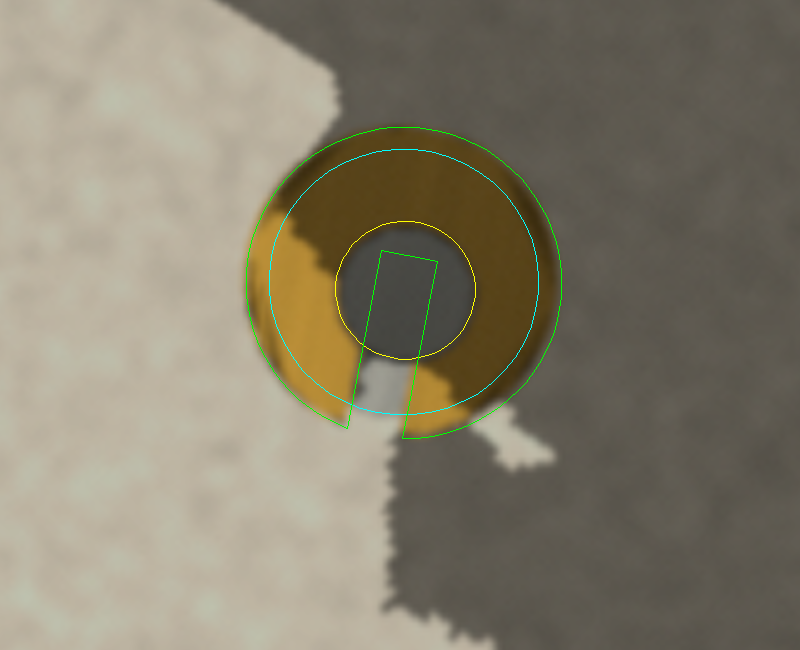

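Emit:
{"name": "arm_command", "arguments": {
  "plan": [
    [[0,0.1,5],[0,0,0],1.0],
    [[0,0.1,9],[0,0,0],1.0],
    [[0,0.1,11],[0,0,0],1.0],
    [[0,0.1,11.6],[0,0,0],1.0],
    [[0,0.1,11.6],[0,0,0],1.0]
  ]
}}

```text
time: 23.55
tool_pos: [665.9, 41.4, 14.8]
eef_rot: [[-0.558, 0.83, 0.001], [0.83, 0.558, -0.0], [-0.001, 0.001, -1.0]]
ft_force: [-0.3, -0.3, -0.8]
finger_gap: 47.6
```

```bash
python3 - <<'E'
from fit import *
s,R,p=st(); w=cam("wrist"); im=r.snapshot("wrist")
print(toollook([625.5,98.4,14.5]).round(1)); print(toollook([625.5,98.4,14.5]).round(1))
H=(625.5,98.4)
overlay(im,w,[(cylpts(*H,9,61,61)[:48],(255,255,0)),(discpoly(*H,np.radians(-67),13),(0,255,0)),(discpoly(p[0],p[1],np.radians(124),p[2]+9.4),(255,0,255))],"w19",(140,100,420,320),2.8 and 3)
E
```

```text
t 23.55 tcp [665.9  41.4  14.8] yawx 123.9 zdn [ 0.001 -0.    -1.   ] gap 47.6 F [-0.3 -0.3 -0.8] q [-0.01  0.82  1.45 -0.    0.87 -0.6 ]
[69.8 -1.9  0.6]
[69.8 -1.9  0.6]
```

View pics/w19.png

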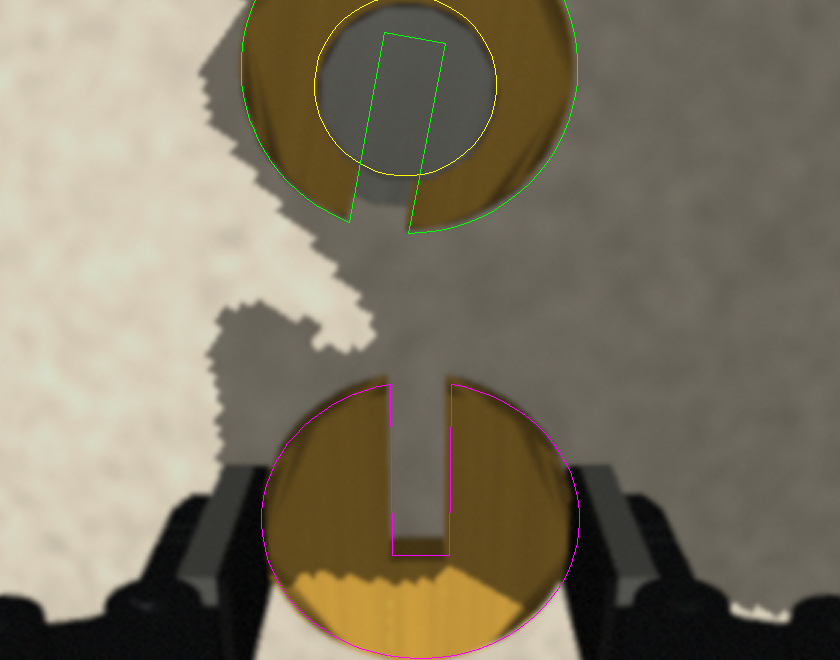

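Emit:
{"name": "arm_command", "arguments": {
  "plan": [
    [[0,0,0.15],[0,0,0],1.0],
    [[0,0,0.15],[0,0,0],1.0],
    [[0,0,0.15],[0,0,0],1.0]
  ]
}}

```text
time: 23.98
tool_pos: [665.3, 41.7, 12.6]
eef_rot: [[-0.558, 0.83, 0.0], [0.83, 0.558, 0.0], [-0.0, 0.0, -1.0]]
ft_force: [-0.2, -0.8, -0.3]
finger_gap: 47.0
```

```bash
python3 - <<'E'
from fit import *
s,R,p=st(); w=cam("wrist"); im=r.snapshot("wrist")
print(toollook([625.5,98.4,14.5]).round(1))
H=(625.5,98.4)
overlay(im,w,[(cylpts(*H,9,61,61)[:48],(255,255,0)),(discpoly(*H,np.radians(-67),13),(0,255,0)),(discpoly(p[0],p[1],np.radians(124),p[2]+9.4),(255,0,255))],"w20",(140,100,420,320),3)
E
```

```text
t 23.98 tcp [665.3  41.7  12.6] yawx 123.92 zdn [ 0.  0. -1.] gap 47.0 F [-0.2 -0.8 -0.3] q [-0.01  0.82  1.45  0.    0.87 -0.6 ]
[69.2 -1.4 -2. ]
```

View pics/w20.png

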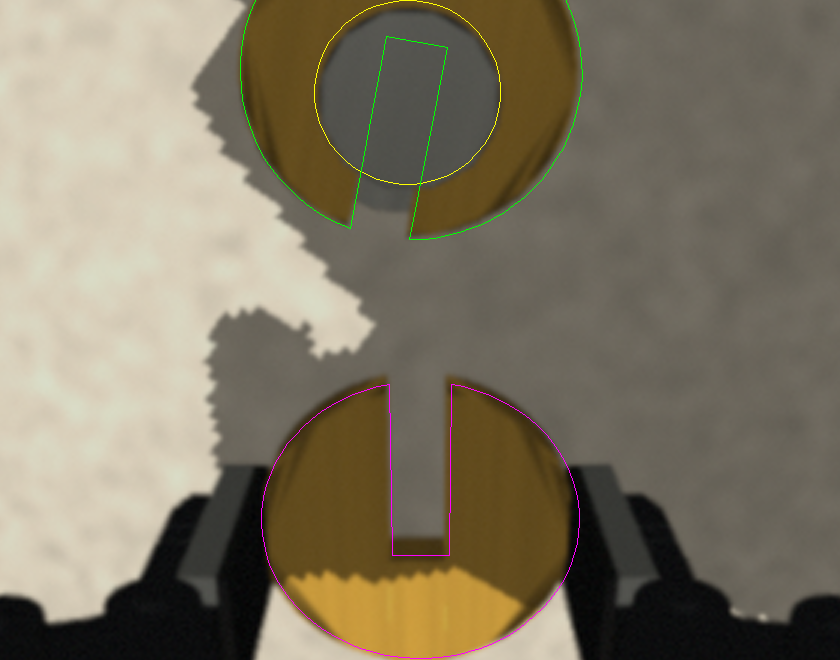

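Emit:
{"name": "arm_command", "arguments": {
  "plan": [
    [[1.0,-0.1,0],[0,0,0],1.0],
    [[2.0,-0.1,0],[0,0,0],1.0],
    [[3.0,-0.1,0],[0,0,0],1.0],
    [[3.9,-0.1,0],[0,0,0],1.0],
    [[4.7,-0.1,0],[0,0,0],1.0],
    [[5.4,-0.1,0],[0,0,0],1.0],
    [[6.1,-0.1,0],[0,0,0],1.0],
    [[6.6,-0.1,0],[0,0,0],1.0],
    [[6.85,-0.1,0],[0,0,0],1.0],
    [[6.85,-0.1,0],[0,0,0],1.0]
  ]
}}

```text
time: 25.28
tool_pos: [626.2, 98.0, 12.3]
eef_rot: [[-0.558, 0.83, 0.0], [0.83, 0.558, -0.0], [-0.0, 0.0, -1.0]]
ft_force: [0.2, -0.2, -0.9]
finger_gap: 47.1
```

```bash
python3 - <<'E'
from fit import *
s,R,p=st(); w=cam("wrist"); im=r.snapshot("wrist")
print(toollook([625.5,98.4,14.5]).round(1))
save(im,"w21",(140,160,420,380),2.8)
E
```

```text
t 25.27 tcp [626.2  98.   12.3] yawx 123.93 zdn [ 0. -0. -1.] gap 47.1 F [ 0.2 -0.2 -0.9] q [ 0.08  0.78  1.55 -0.    0.82 -0.51]
[ 0.8 -0.3 -2.2]
```

View pics/w21.png

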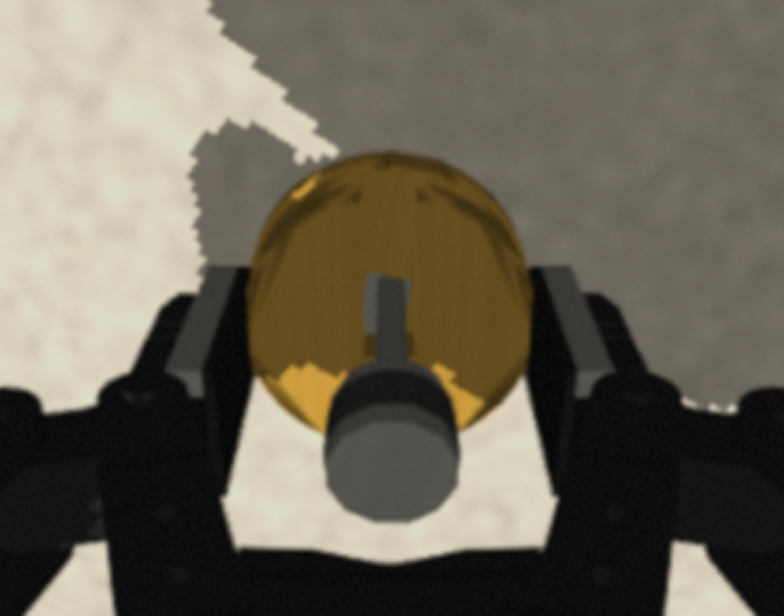

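Emit:
{"name": "arm_command", "arguments": {
  "plan": [
    [[0,0,0],[0,0,0],0.35],
    [[0,0,0],[0,0,0],0.25],
    [[0,0,0],[0,0,0],0.2],
    [[0,0,-3],[0,0,0],0.2],
    [[0,0,-8],[0,0,0],0.2],
    [[-3,0,-11.7],[0,0,0],0.2],
    [[-6,0,-11.7],[0,0,0],0.2],
    [[-6,0,-11.7],[0,0,0],0.2],
    [[-6,0,-11.7],[0,0,0],0.2]
  ]
}}

```text
time: 26.45
tool_pos: [659.0, 48.6, 128.7]
eef_rot: [[-0.558, 0.83, -0.001], [0.83, 0.558, 0.0], [0.001, -0.001, -1.0]]
ft_force: [-1.0, 0.8, 0.1]
finger_gap: 68.0
```

```bash
python3 - <<'E'
from fit import *
st(); im=r.snapshot("wrist"); w=cam("wrist")
H=(625.5,98.4)
overlay(im,w,[(cylpts(*H,22,5,5)[:48],(0,255,255)),(cylpts(*H,9,61,61)[:48],(255,255,0)),(discpoly(*H,np.radians(124),21),(0,255,0))],"w22",(200,60,360,190),5)
im=r.snapshot("top"); save(im,"t22",(100,90,300,240),4)
E
```

```text
t 26.45 tcp [659.   48.6 128.7] yawx 123.91 zdn [-0.001  0.    -1.   ] gap 68.0 F [-1.   0.8  0.1] q [ 0.    0.66  1.43  0.    1.06 -0.59]
```

View pics/w22.png

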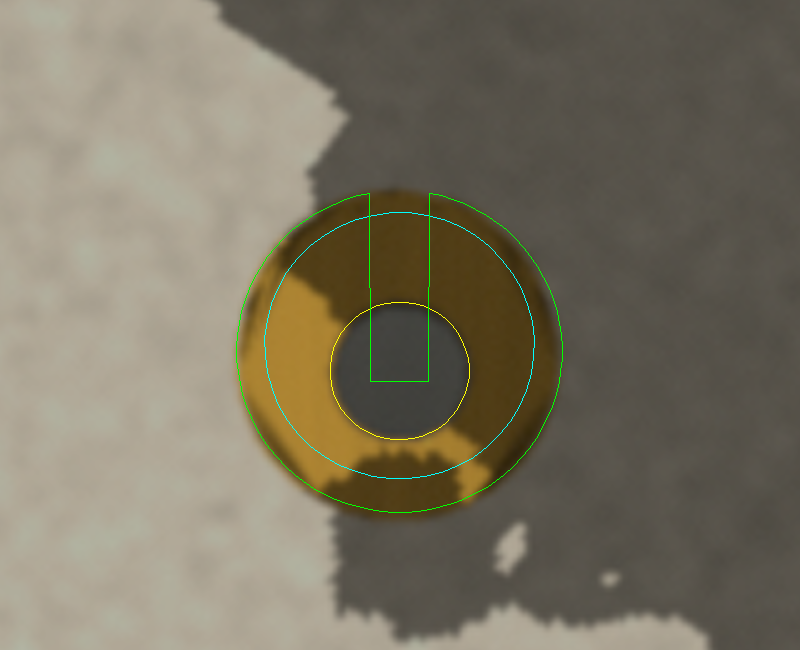

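View pics/t22.png

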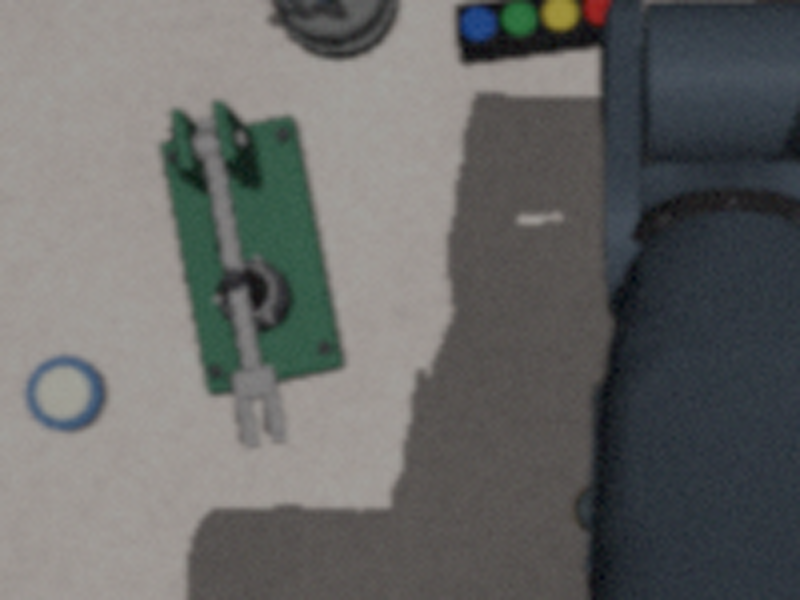

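Both discs are on the rod with their slots about 169° apart. Next I'll look at the fork from close up.

Emit:
{"name": "arm_command", "arguments": {
  "plan": [
    [[3,0.5,-2],[0,0,0.18],0.2],
    [[6,1,-4],[0,0,0.36],0.2],
    [[9,1.5,-6],[0,0,0.54],0.2],
    [[12,2,-7.1],[0,0,0.72],0.2],
    [[15,2.5,-7.1],[0,0,0.9],0.2],
    [[18,3,-7.1],[0,0,1.08],0.2],
    [[21.5,3.5,-7.1],[0,0,1.26],0.2],
    [[25,4,-7.1],[0,0,1.44],0.2],
    [[29,4.7,-7.1],[0,0,1.62],0.2],
    [[32,5.2,-7.1],[0,0,1.8],0.2],
    [[34,5.5,-7.1],[0,0,1.95],0.2],
    [[34,5.5,-7.1],[0,0,1.95],0.2]
  ]
}}

```text
time: 28.05
tool_pos: [514.4, 362.3, 200.0]
eef_rot: [[0.977, 0.214, -0.001], [0.214, -0.977, -0.0], [-0.001, 0.0, -1.0]]
ft_force: [-0.2, 0.1, -0.6]
finger_gap: 68.1
```

Emit:
{"name": "arm_command", "arguments": {
  "plan": [
    [[0,0,0],[0,0,0],0.2],
    [[0,0,0],[0,0,0],0.2]
  ]
}}

```text
time: 28.3
tool_pos: [515.9, 360.3, 200.3]
eef_rot: [[0.977, 0.212, -0.0], [0.212, -0.977, -0.0], [-0.0, 0.0, -1.0]]
ft_force: [-0.6, 0.0, 0.3]
finger_gap: 68.2
```

```bash
python3 - <<'E'
from fit import *
st(); im=r.snapshot("wrist"); w=cam("wrist"); save(im,"w23",None,1.4); save(im,"w23b",(220,130,350,230),6)
print(w[1],w[2].round(5).tolist())
for n in ["fork_seat","lever"]:
    for d in r.regions_of("wrist",n)[:4]: print(n,round(d["confidence"],2),np.round(d["point"],1),int(d["region"].sum()))
E
```

```text
t 28.3 tcp [515.9 360.3 200.3] yawx 12.25 zdn [-0. -0. -1.] gap 68.2 F [-0.6  0.   0.3] q [ 0.54  0.52  1.46 -0.    1.15  1.89]
[[325.1922621    0.         278.63724436]
 [  0.         325.1922621  208.0704815 ]
 [  0.           0.           1.        ]] [[0.21164, -0.97735, 0.00017, 242.10841], [0.9328, 0.20195, -0.29848, -523.97898], [0.29169, 0.06333, 0.95441, -523.77556], [0.0, 0.0, 0.0, 1.0]]
fork_seat 0.68 [278.8 114.9] 4666
lever 0.86 [277.5 118.7] 4705
```

View pics/w23.png

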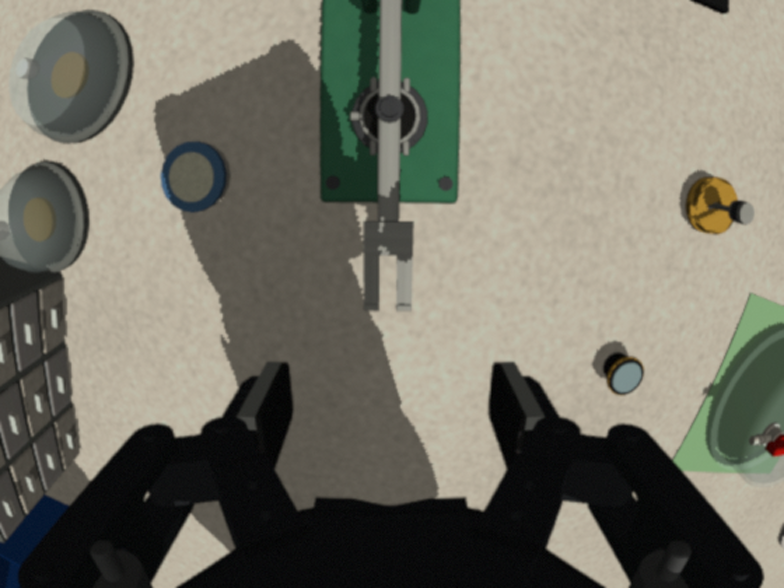

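View pics/w23b.png

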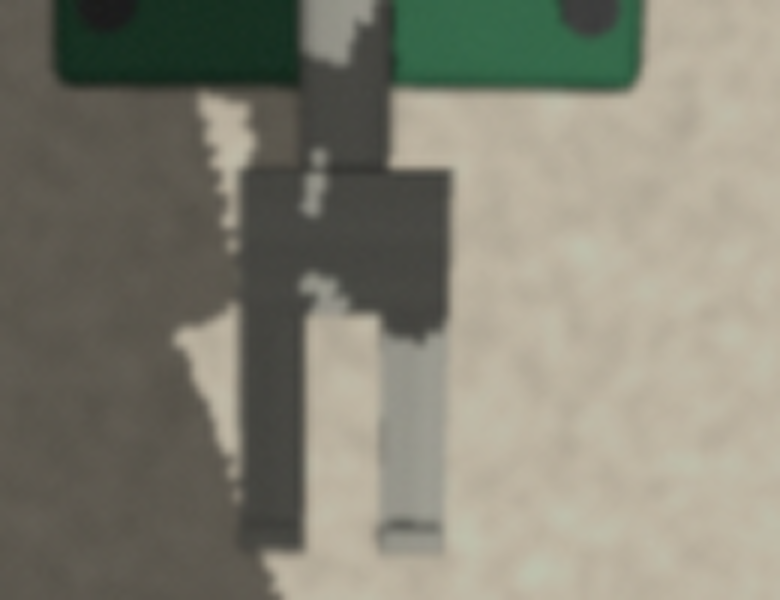

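```bash
python3 - <<'E'
from fit import *
w=cam("wrist")
f=lambda x,y:(220+x/6-.5+.08,130+y/6-.5+.08)
P=back(w,[f(341,545),f(343,312),f(303,430),f(380,430),f(272,548),f(410,548),f(345,165),f(341,525)],91)
print(P.round(1))
a,b=P[0],P[1]; d=(P[6]-a)[:2]; print("dir",np.degrees(np.arctan2(d[1],d[0])), "slot len",np.linalg.norm(b-a),"slot w",np.linalg.norm(P[2]-P[3]))
d=d/np.linalg.norm(d)
S=a[:2]+19*d; print("seat",S)
n=np.array([-d[1],d[0]])
poly=lambda pts:np.array([[*(S+p[0]*d+p[1]*n),91] for p in pts])
im=r.snapshot("wrist")
overlay(im,w,[(poly([(-19,-5),(-19,-13),(8,-13),(8,-5)]),(0,255,255)),(poly([(-19,5),(-19,13),(8,13),(8,5)]),(0,255,255)),(cylpts(*S,9,91,91)[:48],(255,255,0))],"w23c",(220,130,350,230),6)
E
```

```text
[[502.3 358.6  91. ]
 [534.3 365.2  91. ]
 [517.3 367.   91. ]
 [519.5 356.9  91. ]
 [499.9 367.7  91. ]
 [503.9 349.2  91. ]
 [553.7 369.   91. ]
 [505.1 359.2  91. ]]
dir 11.521193548230693 slot len 32.71836884983613 slot w 10.374725538421826
seat [520.91899997 362.36482803]
```

View pics/w23c.png

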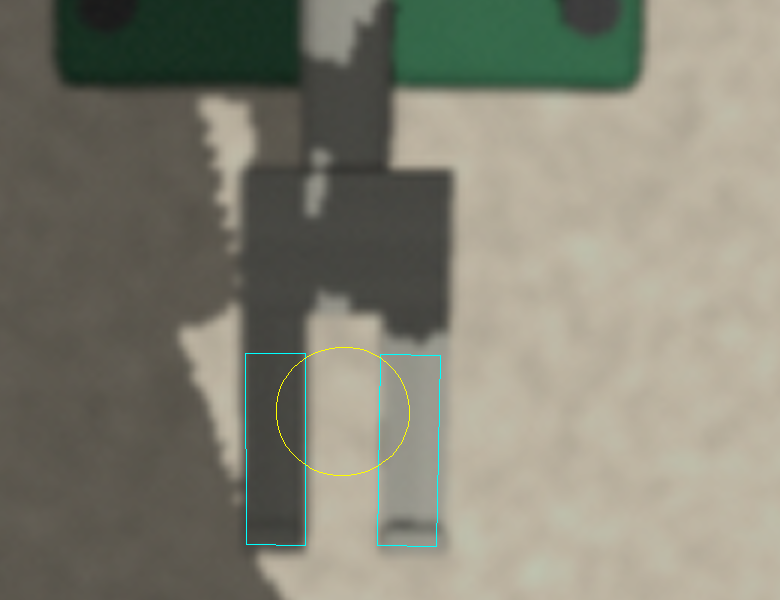

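Emit:
{"name": "arm_command", "arguments": {
  "plan": [
    [[1,5.5,1],[0,0,0],0.4],
    [[2,11,2],[0,0,0],0.4],
    [[3,16.5,4],[0,0,0],0.4],
    [[4,22,6],[0,0,0],0.4],
    [[5.2,27.9,8],[0,0,0],0.4],
    [[5.2,27.9,9],[0,0,0],0.4],
    [[5.2,27.9,9],[0,0,0],0.4],
    [[5.2,27.9,9],[0,0,0],0.4]
  ]
}}

```text
time: 29.5
tool_pos: [625.2, 100.4, 110.9]
eef_rot: [[0.977, 0.213, 0.001], [0.213, -0.977, 0.0], [0.001, -0.0, -1.0]]
ft_force: [-0.3, 0.4, 0.2]
finger_gap: 51.4
```

```bash
python3 - <<'E'
from fit import *
s,R,p=st(); im=r.snapshot("wrist"); w=cam("wrist"); H=(625.5,98.4); print(toollook([*H,48]).round(1))
overlay(im,w,[(cylpts(*H,9,61,61)[:48],(255,255,0)),(discpoly(*H,np.radians(124),21),(0,255,0)),(cylpts(*p[:2],2,61,61)[:48],(255,0,0))],"w24",(140,100,420,320),2.8 and 2)
E
```

```text
t 29.5 tcp [625.2 100.4 110.9] yawx 12.27 zdn [ 0.001  0.    -1.   ] gap 51.4 F [-0.3  0.4  0.2] q [0.09 0.63 1.52 0.   0.99 1.44]
[-0.4  2.1 63.1]
```

View pics/w24.png

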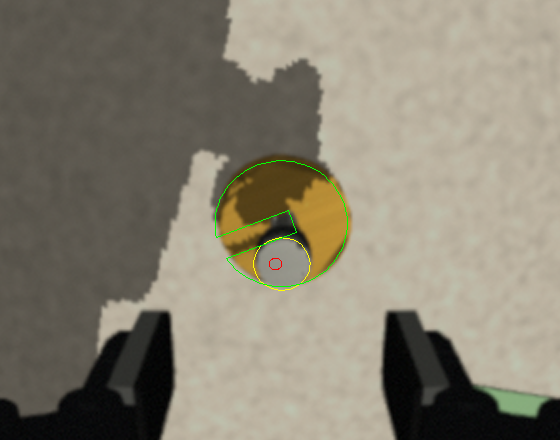

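Emit:
{"name": "arm_command", "arguments": {
  "plan": [
    [[0,0.2,3],[0,0,0],0.5],
    [[0,0.2,5.5],[0,0,0],0.5],
    [[0,0.2,6.25],[0,0,0],0.5],
    [[0,0.2,6.25],[0,0,0],0.5],
    [[0,0.2,6.25],[0,0,0],0.65],
    [[0,0.2,6.25],[0,0,0],0.75],
    [[0,0.2,6.25],[0,0,0],0.85],
    [[0,0.2,6.25],[0,0,0],1.0],
    [[0,0.2,6.25],[0,0,0],1.0]
  ]
}}

```text
time: 30.68
tool_pos: [626.2, 97.7, 48.8]
eef_rot: [[0.977, 0.211, 0.001], [0.211, -0.977, 0.0], [0.002, -0.0, -1.0]]
ft_force: [-1.0, 2.9, 5.9]
finger_gap: 15.1
```

```bash
python3 - <<'E'
from fit import *
s,R,p=st(); im=r.snapshot("wrist"); save(im,"w25",(140,160,420,400),2.5)
E
```

```text
t 30.68 tcp [626.2  97.7  48.8] yawx 12.19 zdn [ 0.001  0.    -1.   ] gap 15.1 F [-1.   2.9  5.9] q [0.08 0.72 1.55 0.   0.87 1.44]
```

View pics/w25.png

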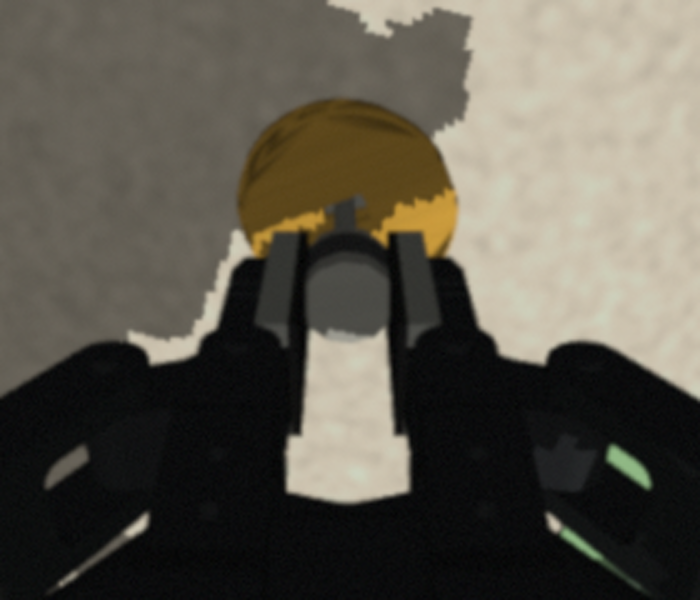

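The hanger is gripped by its head. I'll lift it and carry it gently to the front of the fork.

Emit:
{"name": "arm_command", "arguments": {
  "plan": [
    [[0,0,-0.7],[0,0,0],1.0],
    [[0,0,-2.0],[0,0,0],1.0],
    [[0,0,-3.6],[0,0,0],1.0],
    [[0,0,-5.0],[0,0,0],1.0],
    [[-0.28,-0.75,-5.6],[0,0,0],1.0],
    [[-0.78,-2.05,-5.6],[0,0,0],1.0],
    [[-1.5,-3.92,-5.6],[0,0,0],1.0],
    [[-2.31,-6.07,-5.6],[0,0,0],1.0],
    [[-3.17,-8.31,-5.6],[0,0,0],1.0],
    [[-4.02,-10.55,-5.6],[0,0,0],1.0],
    [[-4.88,-12.8,-5.6],[0,0,0],1.0],
    [[-5.73,-15.04,-5.6],[0,0,0],1.0]
  ]
}}

```text
time: 32.22
tool_pos: [536.6, 233.9, 103.7]
eef_rot: [[0.977, 0.212, -0.0], [0.212, -0.977, -0.0], [-0.0, -0.0, -1.0]]
ft_force: [0.0, 0.1, -2.8]
finger_gap: 15.2
```

Emit:
{"name": "arm_command", "arguments": {
  "plan": [
    [[-0.85,-2.24,0],[0,0,0],1.0],
    [[-1.71,-4.48,0],[0,0,0],1.0],
    [[-2.56,-6.72,0],[0,0,0],1.0],
    [[-3.35,-8.78,0],[0,0,0],1.0],
    [[-3.99,-10.46,0],[0,0,0],1.0],
    [[-4.49,-11.77,0],[0,0,0],1.0],
    [[-4.81,-12.61,0],[0,0,0],1.0],
    [[-4.97,-13.08,0],[0,0,0],1.0],
    [[-4.97,-13.08,0],[0,0,0],1.0],
    [[-4.97,-13.08,0],[0,0,0],1.0]
  ]
}}

```text
time: 33.48
tool_pos: [462.0, 349.3, 103.8]
eef_rot: [[0.978, 0.211, -0.0], [0.211, -0.978, -0.0], [-0.0, 0.0, -1.0]]
ft_force: [-0.6, -0.2, -2.7]
finger_gap: 15.2
```

```bash
python3 - <<'E'
from fit import *
s,R,p=st(); im=r.snapshot("wrist"); w=cam("wrist"); S=(520.9,362.4); print(toollook([*S,91]).round(1))
overlay(im,w,[(cylpts(*S,9,91,91)[:48],(255,255,0)),(cylpts(*(p+R[:,0]*-.5)[:2],9,p[2]+12.2,p[2]+12.2)[:48],(255,0,0))],"w26",(140,100,420,400),2)
sc=r.snapshot("scene"); save(sc,"s26",(280,150,440,290),4)
E
```

```text
t 33.48 tcp [462.  349.3 103.8] yawx 12.16 zdn [-0. -0. -1.] gap 15.2 F [-0.6 -0.2 -2.7] q [ 0.57  0.56  1.68 -0.    0.9   1.93]
[60.3 -0.4 12.8]
```

View pics/w26.png

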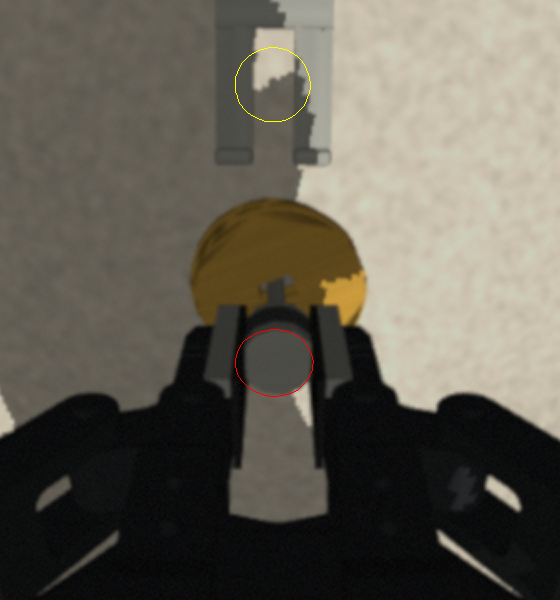

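View pics/s26.png

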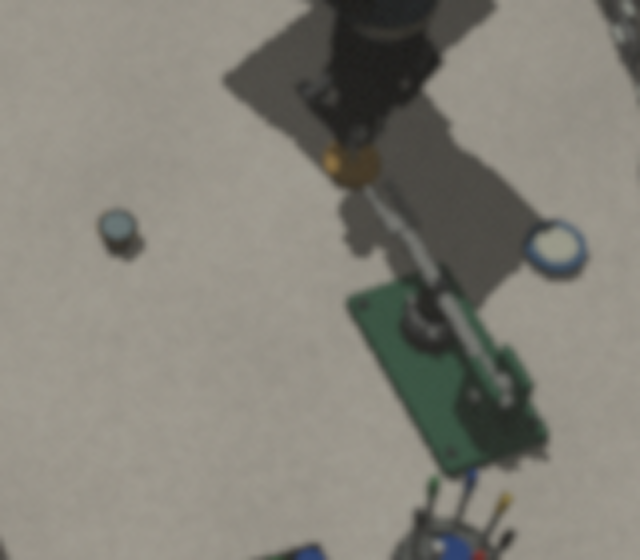

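Emit:
{"name": "arm_command", "arguments": {
  "plan": [
    [[0.5,-0.07,0],[0,0,0],1.0],
    [[1.3,-0.07,0],[0,0,0],1.0],
    [[2.2,-0.07,0],[0,0,0],1.0],
    [[3.1,-0.07,0],[0,0,0],1.0],
    [[4.0,-0.07,0],[0,0,0],1.0],
    [[4.8,-0.07,0],[0,0,0],1.0],
    [[5.5,-0.07,0],[0,0,0],1.0],
    [[6.0,-0.07,0],[0,0,0],1.0],
    [[6.0,-0.07,0],[0,0,0],1.0],
    [[6.0,-0.07,0],[0,0,0],1.0]
  ]
}}

```text
time: 34.83
tool_pos: [520.0, 362.9, 103.8]
eef_rot: [[0.977, 0.211, -0.0], [0.211, -0.977, -0.0], [-0.0, 0.0, -1.0]]
ft_force: [-0.3, 0.2, -2.8]
finger_gap: 15.0
```

```bash
python3 - <<'E'
from fit import *
s,R,p=st(); im=r.snapshot("wrist"); w=cam("wrist"); S=(520.9,362.4); print(toollook([*S,91]).round(1))
save(im,"w27",(140,160,420,400),2.5)
sc=r.snapshot("scene"); save(sc,"s27",(330,160,430,270),5)
E
```

```text
t 34.83 tcp [520.  362.9 103.8] yawx 12.19 zdn [-0. -0. -1.] gap 15.0 F [-0.3  0.2 -2.8] q [0.54 0.65 1.52 0.   0.98 1.89]
[ 0.8  0.7 12.8]
```

View pics/w27.png

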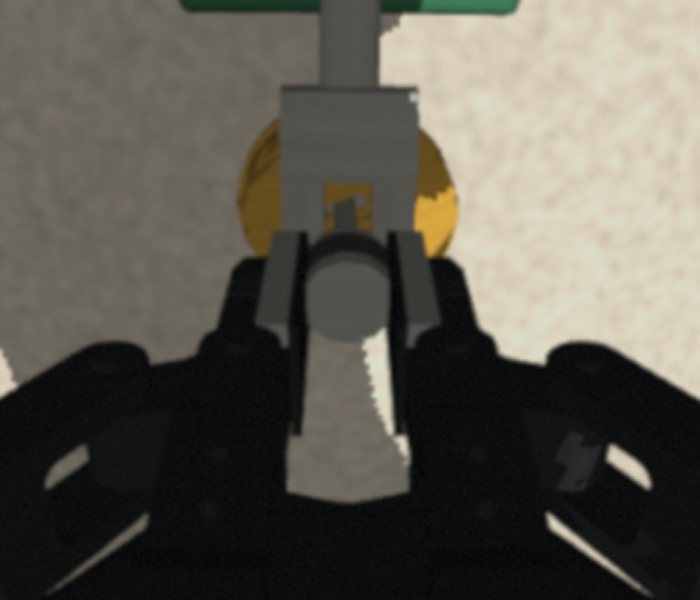

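View pics/s27.png

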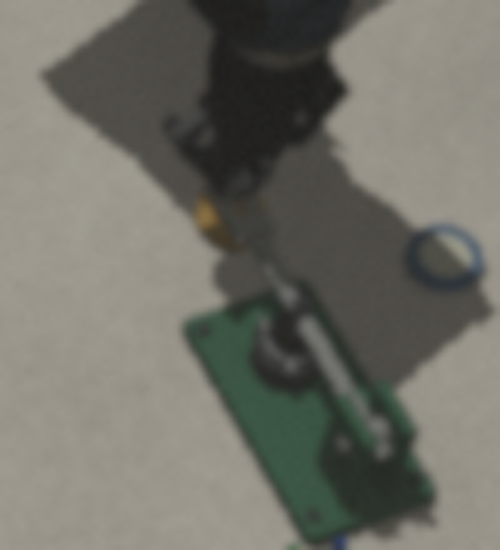

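Emit:
{"name": "arm_command", "arguments": {
  "plan": [
    [[0,0,0.4],[0,0,0],1.0],
    [[0,0,0.8],[0,0,0],1.0],
    [[0,0,1.0],[0,0,0],1.0],
    [[0,0,1.2],[0,0,0],1.0],
    [[0,0,1.4],[0,0,0],1.0],
    [[0,0,1.6],[0,0,0],1.0],
    [[0,0,1.75],[0,0,0],1.0],
    [[0,0,1.75],[0,0,0],1.0]
  ]
}}

```text
time: 35.92
tool_pos: [520.2, 363.0, 86.2]
eef_rot: [[0.977, 0.211, -0.0], [0.211, -0.977, -0.0], [-0.0, -0.0, -1.0]]
ft_force: [-1.1, -1.1, -0.3]
finger_gap: 14.7
```

```bash
python3 - <<'E'
from fit import *
s,R,p=st(); im=r.snapshot("wrist"); 
save(im,"w28",(140,160,420,400),2.5)
E
```

```text
t 35.92 tcp [520.2 363.   86.2] yawx 12.19 zdn [-0. -0. -1.] gap 14.7 F [-1.1 -1.1 -0.3] q [0.54 0.67 1.53 0.   0.94 1.89]
```

View pics/w28.png

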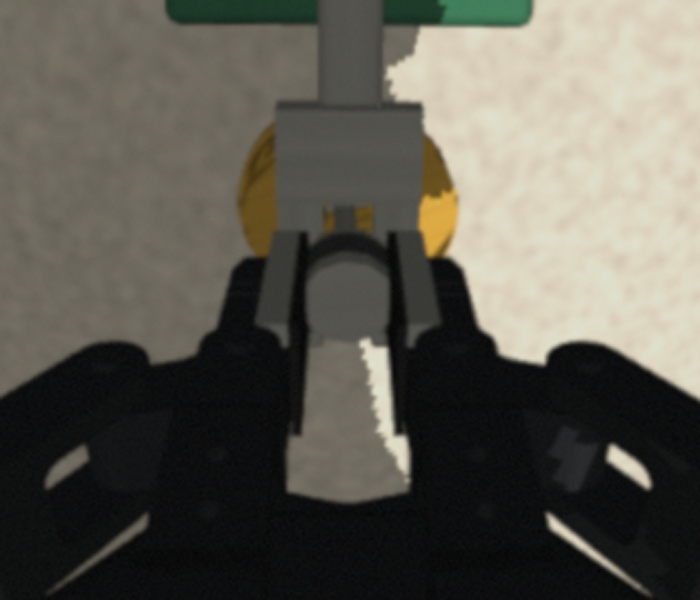

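Emit:
{"name": "arm_command", "arguments": {
  "plan": [
    [[0,0,0],[0,0,0],0.75],
    [[0,0,0],[0,0,0],0.65],
    [[0,0,0],[0,0,0],0.5],
    [[0,0,0],[0,0,0],0.5],
    [[0,0,-1],[0,0,0],0.5],
    [[0,0,-4],[0,0,0],0.5],
    [[0,0,-8],[0,0,0],0.4],
    [[-3,0,-12],[0,0,0],0.4],
    [[-3,0,-12],[0,0,0],0.4],
    [[-3,0,-12],[0,0,0],0.4]
  ]
}}

```text
time: 37.22
tool_pos: [491.0, 356.6, 206.3]
eef_rot: [[0.977, 0.211, 0.0], [0.211, -0.977, 0.0], [0.0, 0.0, -1.0]]
ft_force: [0.5, 1.0, -0.4]
finger_gap: 51.6
```

```bash
python3 - <<'E'
from fit import *
s,R,p=st(); im=r.snapshot("wrist"); w=cam("wrist"); S=(520.9,362.4)
overlay(im,w,[(cylpts(*S,9,97,97)[:48],(255,255,0)),(cylpts(*S,25,57,57)[:48],(0,255,0))],"w29",(180,80,380,260),4)
sc=r.snapshot("scene"); save(sc,"s29",(330,160,430,270),5)
E
```

```text
t 37.23 tcp [491.  356.6 206.3] yawx 12.2 zdn [ 0.  0. -1.] gap 51.6 F [ 0.5  1.  -0.4] q [ 0.55  0.48  1.52 -0.    1.14  1.91]
```

View pics/w29.png

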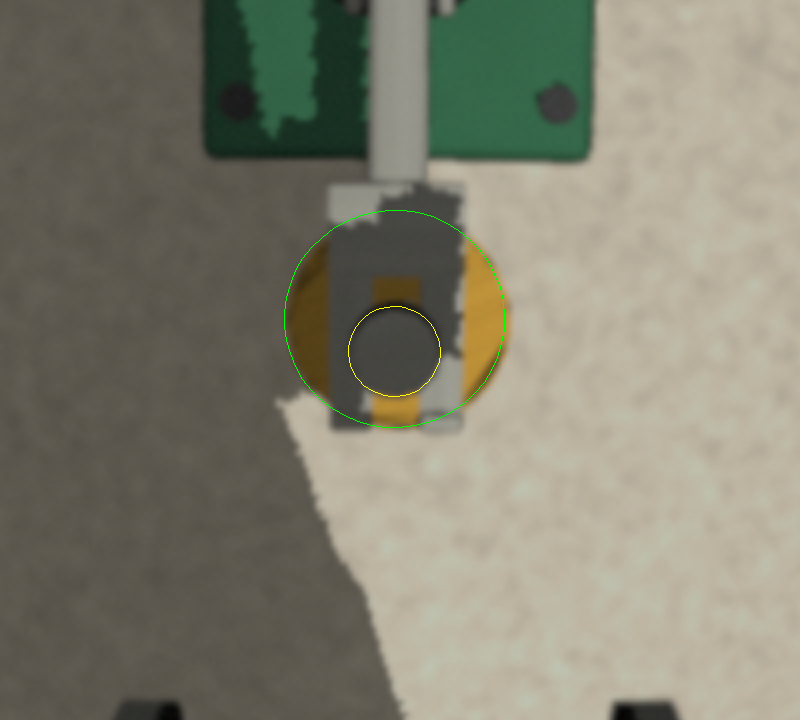

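View pics/s29.png

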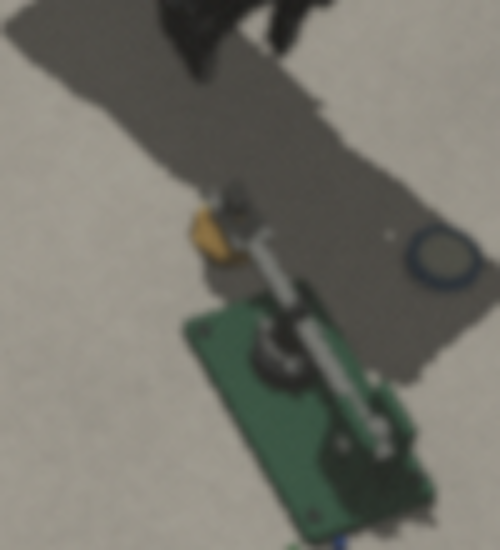

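The hanger hangs in the fork. I'll go back to the cover.

Emit:
{"name": "arm_command", "arguments": {
  "plan": [
    [[-0.5,2,0],[0,0,-0.12],0.3],
    [[-2,6.5,0],[0,0,-0.26],0.3],
    [[-3.3,11,0],[0,0,-0.4],0.3],
    [[-4.7,15.5,0],[0,0,-0.55],0.3],
    [[-6.1,20,0],[0,0,-0.7],0.3],
    [[-7.5,24.5,0],[0,0,-0.85],0.3],
    [[-8.9,29,1],[0,0,-1.0],0.3],
    [[-10.3,33.5,2],[0,0,-1.15],0.3],
    [[-11.7,38,3],[0,0,-1.3],0.3],
    [[-13,42,4.5],[0,0,-1.42],0.3],
    [[-13.8,44.3,5.5],[0,0,-1.5],0.3],
    [[-13.8,44.3,5.5],[0,0,-1.5],0.3]
  ]
}}

```text
time: 38.83
tool_pos: [449.0, -106.6, 150.0]
eef_rot: [[-0.139, 0.99, -0.003], [0.99, 0.139, 0.001], [0.001, -0.002, -1.0]]
ft_force: [0.3, 0.2, 0.3]
finger_gap: 60.0
```

Emit:
{"name": "arm_command", "arguments": {
  "plan": [
    [[0,0,0],[0,0,0],0.3],
    [[0,0,0],[0,0,0],0.3]
  ]
}}

```text
time: 39.08
tool_pos: [449.9, -104.8, 151.5]
eef_rot: [[-0.142, 0.99, 0.0], [0.99, 0.142, -0.0], [-0.0, 0.0, -1.0]]
ft_force: [0.3, 0.4, -0.5]
finger_gap: 59.6
```

```bash
python3 - <<'E'
from fit import *
s,R,p=st(); im=r.snapshot("wrist"); w=cam("wrist")
K=(449.5,-105.5); u=np.array([np.cos(np.radians(98.5)),np.sin(np.radians(98.5))]); T=np.array(K)+60*u
overlay(im,w,[(cylpts(*K,15,104,104)[:48],(255,255,0)),(boxpts(*T,np.radians(8.5),10,50,103,103)[[0,2,6,4]],(0,255,0)),(cylpts(*p[:2],2,104,104)[:48],(255,0,0))],"w30",(80,120,480,420),2)
print(toollook([*K,73.6]).round(1))
t=r.snapshot("top"); save(t,"t30",(100,100,300,250),4)
sc=r.snapshot("scene"); save(sc,"s30",(330,160,450,290),5)
E
```

```text
t 39.08 tcp [ 449.9 -104.8  151.5] yawx 98.15 zdn [ 0. -0. -1.] gap 59.6 F [ 0.3  0.4 -0.5] q [-0.33  0.3   1.95  0.    0.89 -0.47]
[-0.6 -0.5 77.9]
```

View pics/w30.png

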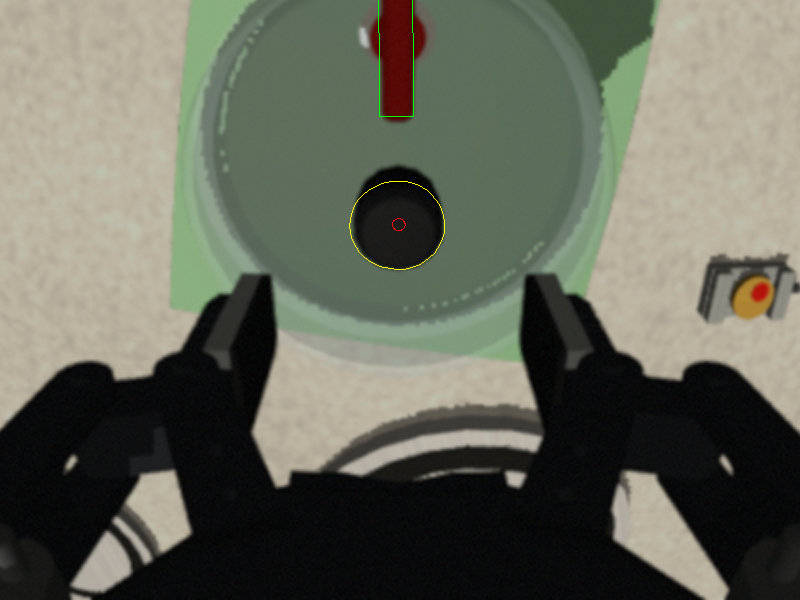

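View pics/t30.png

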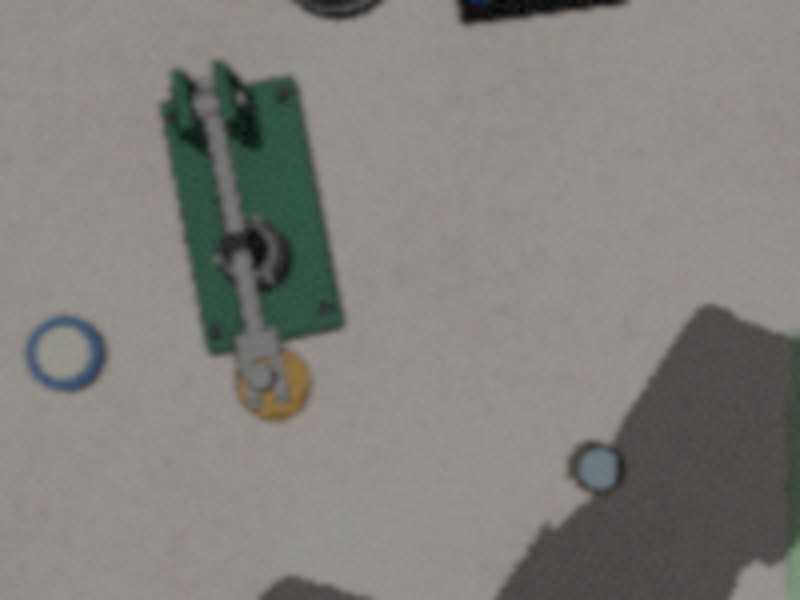

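View pics/s30.png

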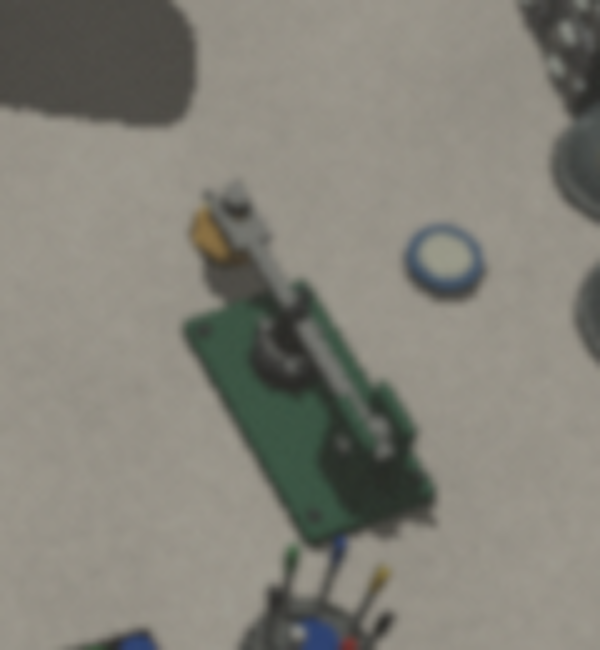

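The cover is where I left it and the hanger hangs in the fork with the discs below. I'll grip the knob.

Emit:
{"name": "arm_command", "arguments": {
  "plan": [
    [[0,0,3.5],[0,0,0],0.3],
    [[0,0,6.5],[0,0,0],0.3],
    [[0,0,7.75],[0,0,0],0.3],
    [[0,0,7.75],[0,0,0],0.3],
    [[0,0,7.75],[0,0,0],0.6],
    [[0,0,7.75],[0,0,0],1.0],
    [[0,0,7.75],[0,0,0],1.0],
    [[0,0,7.75],[0,0,0],1.0],
    [[0,0,7.75],[0,0,0],1.0]
  ]
}}

```text
time: 40.35
tool_pos: [450.1, -105.7, 75.0]
eef_rot: [[-0.142, 0.99, 0.001], [0.99, 0.142, -0.001], [-0.001, 0.001, -1.0]]
ft_force: [-0.8, 0.9, 7.8]
finger_gap: 28.4
```

```bash
python3 - <<'E'
from fit import *
s,R,p=st(); print(togo([529.8,-360.5,89.6])); im=r.snapshot("wrist"); save(im,"w31",(80,120,480,420),2); st()
E
```

```text
t 40.35 tcp [ 450.1 -105.7   75. ] yawx 98.14 zdn [ 0.001 -0.001 -1.   ] gap 28.4 F [-0.8  0.9  7.8] q [-0.33  0.44  2.   -0.    0.7  -0.47]
[-26.35426576   4.28429333  -1.43978105]
t 40.4 tcp [ 450.1 -105.7   75. ] yawx 98.14 zdn [ 0.002 -0.001 -1.   ] gap 28.3 F [-1.6  0.1  7.5] q [-0.33  0.44  2.   -0.    0.7  -0.47]
```

View pics/w31.png

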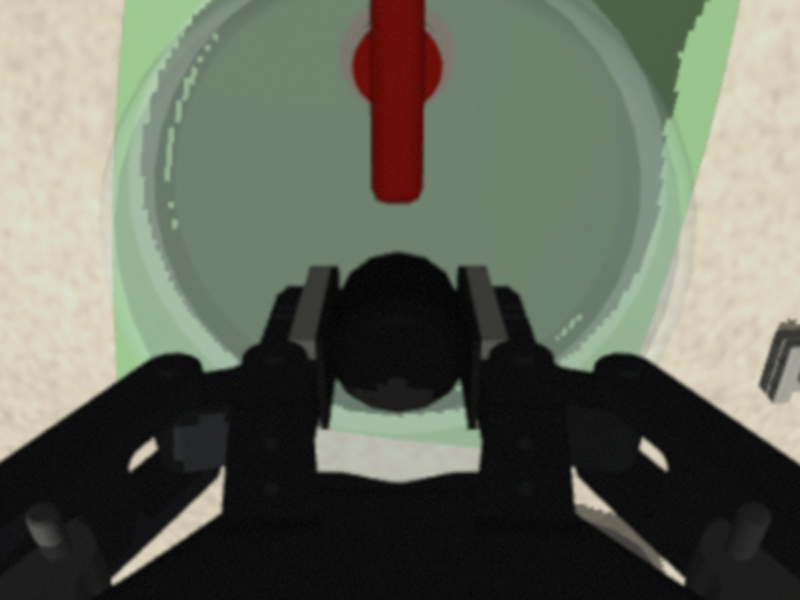

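Emit:
{"name": "arm_command", "arguments": {
  "plan": [
    [[0,0,-1.5],[0,0,0],1.0],
    [[0,0,-5],[0,0,0],1.0],
    [[-3,0.5,-8],[0,0,0],1.0],
    [[-7,1.1,-8],[0,0,0],1.0],
    [[-11.5,1.9,-8],[0,0,0],1.0],
    [[-16,2.6,-8],[0,0,0],1.0],
    [[-20.5,3.3,-8],[0,0,0],1.0],
    [[-24.5,4.0,-8],[0,0,0],1.0],
    [[-26.35,4.3,-7],[0,0,0],1.0],
    [[-26.35,4.3,-3.5],[0,0,0],1.0],
    [[-26.35,4.3,-2.6],[0,0,0],1.0],
    [[-26.35,4.3,-2.6],[0,0,0],1.0]
  ]
}}

```text
time: 41.9
tool_pos: [529.3, -359.6, 99.8]
eef_rot: [[-0.142, 0.99, -0.001], [0.99, 0.142, 0.001], [0.001, -0.001, -1.0]]
ft_force: [0.5, -1.0, -4.6]
finger_gap: 28.4
```

Emit:
{"name": "arm_command", "arguments": {
  "plan": [
    [[0,0,0],[0,0,0],1.0],
    [[0,0,0],[0,0,0],1.0]
  ]
}}

```text
time: 42.15
tool_pos: [529.9, -360.4, 100.9]
eef_rot: [[-0.142, 0.99, 0.001], [0.99, 0.142, -0.001], [-0.001, 0.001, -1.0]]
ft_force: [-0.5, 0.5, -4.9]
finger_gap: 28.3
```

```bash
python3 - <<'E'
from fit import *
s,R,p=st(); print(togo([529.8,-360.5,90.8])); im=r.snapshot("wrist"); w=cam("wrist");
J=(528.6,-360.2)
overlay(im,w,[(cylpts(*J,110,18,18)[:48],(255,0,255)),(cylpts(*J,99,18,18)[:48],(255,0,255)),(cylpts(*J,81,18,18)[:48],(255,255,0))],"w32",(80,100,480,400),2)
t=r.snapshot("top"); save(t,"t32",(370,140,480,260),5)
E
```

```text
t 42.15 tcp [ 529.9 -360.4  100.9] yawx 98.15 zdn [ 0.001 -0.001 -1.   ] gap 28.3 F [-0.5  0.5 -4.9] q [-0.67  0.66  1.5   0.    0.98 -0.81]
[-0.00465306 -0.01229938  1.01479247]
```

View pics/w32.png

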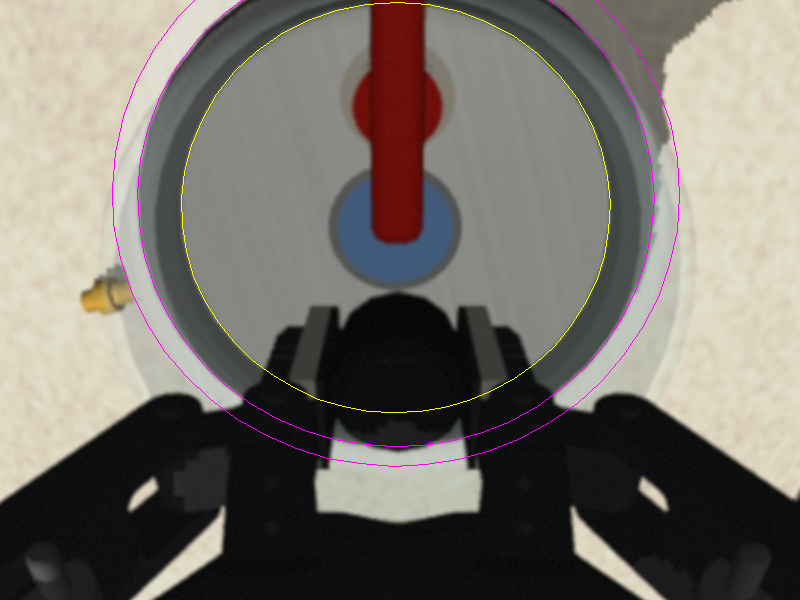

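View pics/t32.png

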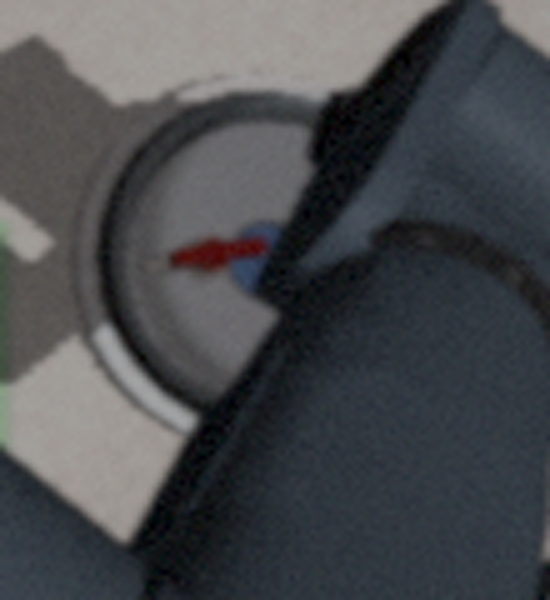

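Emit:
{"name": "arm_command", "arguments": {
  "plan": [
    [[0,0,0.5],[0,0,0],1.0],
    [[0,0,0.9],[0,0,0],1.0],
    [[0,0,1.0],[0,0,0],1.0],
    [[0,0,1.0],[0,0,0],1.0],
    [[0,0,1.0],[0,0,0],0.6],
    [[0,0,1.0],[0,0,0],0.4],
    [[0,0,1.0],[0,0,0],0.3],
    [[0,0,-1.0],[0,0,0],0.3],
    [[0,0,-5.5],[0,0,0],0.4],
    [[0,0,-5.5],[0,0,0],0.5],
    [[0,0,-5.5],[0,0,0],0.5]
  ]
}}

```text
time: 43.62
tool_pos: [529.5, -360.3, 155.4]
eef_rot: [[-0.142, 0.99, 0.001], [0.99, 0.142, -0.0], [-0.0, 0.0, -1.0]]
ft_force: [-0.2, 0.4, -0.6]
finger_gap: 42.9
```

```bash
python3 - <<'E'
from fit import *
s,R,p=st(); im=r.snapshot("wrist"); w=cam("wrist");
K=(529.5,-360.2); u=np.array([np.cos(np.radians(98.4)),np.sin(np.radians(98.4))]); T=np.array(K)+60*u; print("tap",T)
overlay(im,w,[(cylpts(*K,15,120,120)[:48],(255,255,0)),(boxpts(*T,np.radians(8.4),10,50,119,119)[[0,2,6,4]],(0,255,0))],"w33",(80,60,480,360),2)
print(togo([*T,103.5]), togo([521,-300.1,103.5]))
E
```

```text
t 43.62 tcp [ 529.5 -360.3  155.4] yawx 98.14 zdn [ 0.001 -0.    -1.   ] gap 42.9 F [-0.2  0.4 -0.6] q [-0.67  0.59  1.47  0.    1.08 -0.81]
tap [ 520.73501829 -300.84366002]
[5.98322118e+00 8.47111749e-04 5.11910206e+00] [6.05308713 0.03760586 5.11911557]
```

View pics/w33.png

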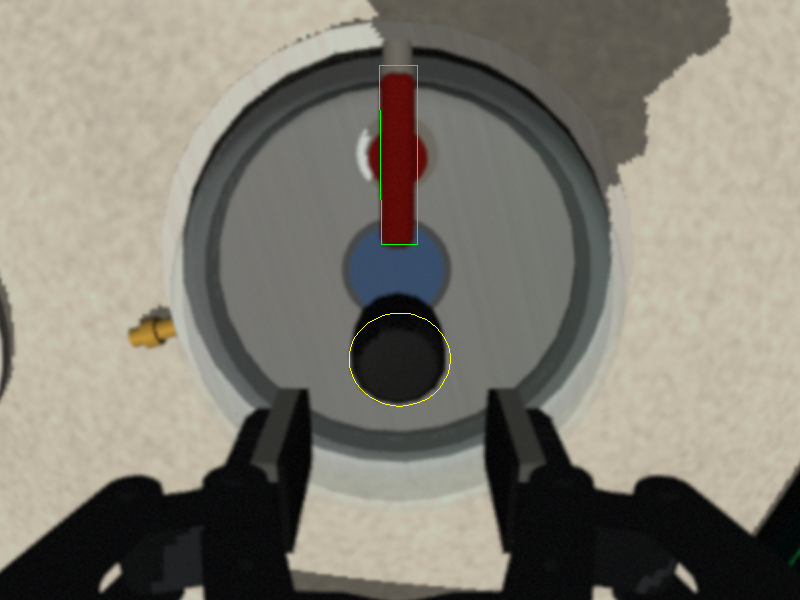

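The cover is back on the jar, centred. Now I'll shut the tap.

Emit:
{"name": "arm_command", "arguments": {
  "plan": [
    [[3,0,0],[0,0,0],0.6],
    [[6,0,0],[0,0,0],0.6],
    [[6,0,2.5],[0,0,0],0.6],
    [[6,0,4.5],[0,0,0],0.6],
    [[6,0,5.15],[0,0,0],0.6],
    [[6,0,5.15],[0,0,0],0.8],
    [[6,0,5.15],[0,0,0],1.0],
    [[6,0,5.15],[0,0,0],1.0],
    [[6,0,5.15],[0,0,0],1.0],
    [[6,0,5.15],[0,0,0],1.0]
  ]
}}

```text
time: 44.92
tool_pos: [521.1, -301.1, 103.8]
eef_rot: [[-0.141, 0.99, 0.001], [0.99, 0.141, -0.0], [-0.001, 0.001, -1.0]]
ft_force: [-0.8, 0.4, 3.6]
finger_gap: 8.5
```

```bash
python3 - <<'E'
from fit import *
st(); im=r.snapshot("wrist"); save(im,"w34",(80,120,480,420),2)
E
```

```text
t 44.92 tcp [ 521.1 -301.1  103.8] yawx 98.13 zdn [ 0.001 -0.    -1.   ] gap 8.5 F [-0.8  0.4  3.6] q [-0.6   0.59  1.62 -0.    0.93 -0.74]
```

View pics/w34.png

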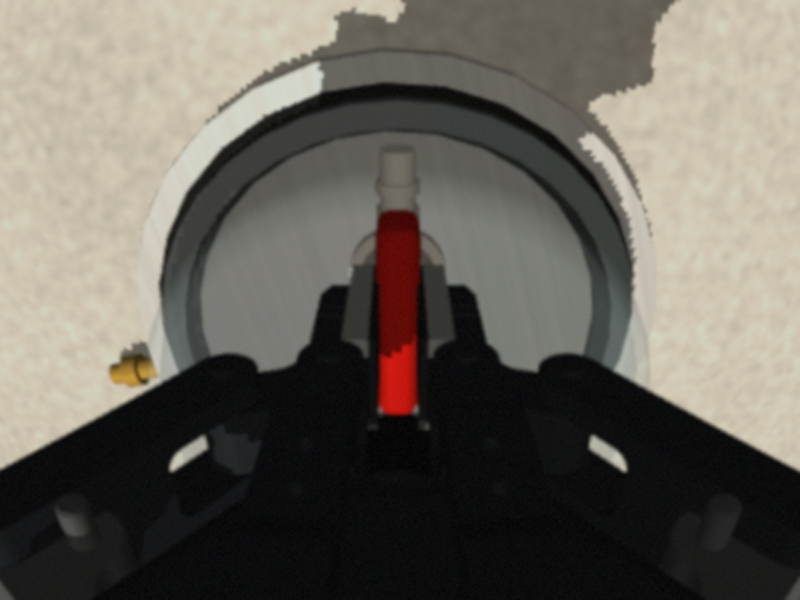

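Emit:
{"name": "arm_command", "arguments": {
  "plan": [
    [[0,0,0],[0,0,0.18],1.0],
    [[0,0,0],[0,0,0.36],1.0],
    [[0,0,0],[0,0,0.54],1.0],
    [[0,0,0],[0,0,0.72],1.0],
    [[0,0,0],[0,0,0.9],1.0],
    [[0,0,0],[0,0,1.08],1.0],
    [[0,0,0],[0,0,1.26],1.0],
    [[0,0,0],[0,0,1.44],1.0],
    [[0,0,0],[0,0,1.56],1.0],
    [[0,0,0],[0,0,1.56],1.0]
  ]
}}

```text
time: 46.22
tool_pos: [521.6, -301.4, 103.8]
eef_rot: [[0.988, 0.153, 0.002], [0.153, -0.988, -0.001], [0.001, 0.001, -1.0]]
ft_force: [2.1, -2.4, 3.2]
finger_gap: 8.3
```

```bash
python3 - <<'E'
from fit import *
st(); im=r.snapshot("wrist"); save(im,"w35",(80,120,480,420),2)
E
```

```text
t 46.23 tcp [ 521.6 -301.4  103.8] yawx 8.8 zdn [ 0.002 -0.001 -1.   ] gap 8.3 F [ 2.1 -2.4  3.2] q [-0.6   0.59  1.62 -0.    0.93  0.82]
```

View pics/w35.png

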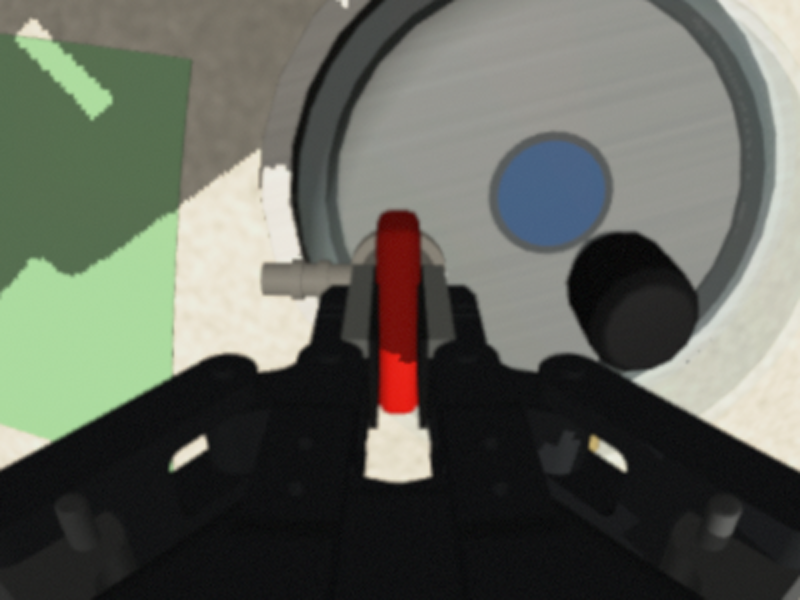

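The bar is crosswise to the nozzle, so the tap is shut. I'll release it, rise, and check from above.

Emit:
{"name": "arm_command", "arguments": {
  "plan": [
    [[0,0,0],[0,0,0],0.65],
    [[0,0,0],[0,0,0],0.6],
    [[0,0,-1.5],[0,0,0],0.6],
    [[0,0,-5],[0,0,0],0.5],
    [[0.5,2.5,-10],[0,0,0],0.3],
    [[1.0,4.8,-14.5],[0,0,0],0.3],
    [[1.0,4.8,-14.5],[0,0,0],0.3],
    [[1.0,4.8,-14.5],[0,0,0],0.3]
  ]
}}

```text
time: 47.28
tool_pos: [537.8, -346.4, 248.2]
eef_rot: [[0.988, 0.152, -0.001], [0.152, -0.988, 0.001], [-0.0, -0.001, -1.0]]
ft_force: [-0.5, -0.4, -0.8]
finger_gap: 59.9
```

```bash
python3 - <<'E'
from fit import *
s,R,p=st(); im=r.snapshot("wrist"); w=cam("wrist"); J=(528.6,-360.2);K=(529.3,-360.2); u=np.array([np.cos(np.radians(98.4)),np.sin(np.radians(98.4))]); T=np.array(K)+60*u
overlay(im,w,[(cylpts(*K,15,120,120)[:48],(255,255,0)),(boxpts(*T,np.radians(98.4),10,50,119,119)[[0,2,6,4]],(0,255,0)),(cylpts(*J,110,18,18)[:48],(255,0,255)),(cylpts(*K,96,18,18)[:48],(255,255,255))],"w36",(170,70,400,280),3)
t=r.snapshot("top"); save(t,"t36",None,1.4)
E
```

```text
t 47.27 tcp [ 537.8 -346.4  248.2] yawx 8.76 zdn [-0.001  0.001 -1.   ] gap 59.9 F [-0.5 -0.4 -0.8] q [-0.65  0.5   1.38  0.    1.26  0.77]
```

View pics/w36.png

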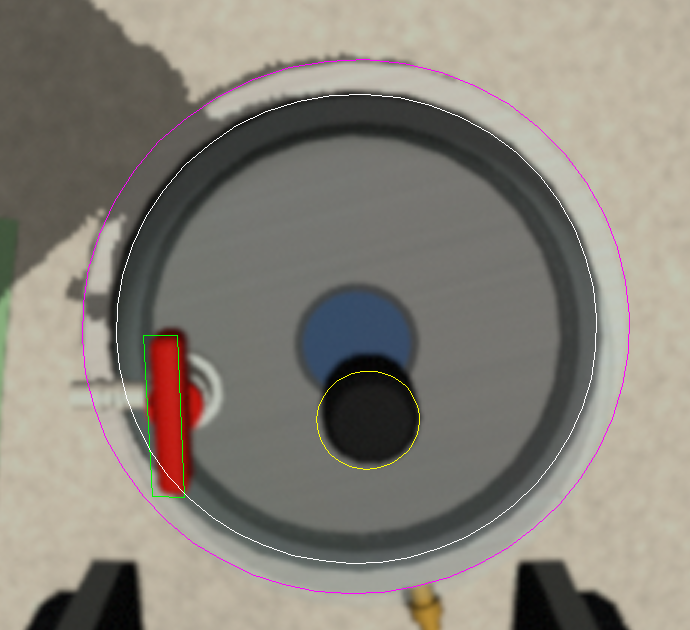

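View pics/t36.png

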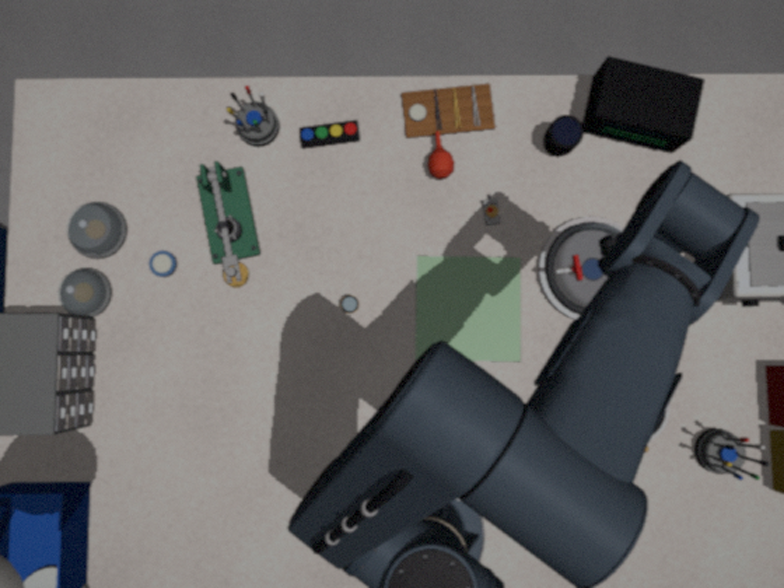

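The jar is finished: the cover is centred and the tap is crosswise. One last look at the fork, and the arm will be clear of everything there.

Emit:
{"name": "arm_command", "arguments": {
  "plan": [
    [[0.5,-4,0],[0,0,0],0.3],
    [[1.2,-10,0],[0,0,0],0.3],
    [[2,-16,0],[0,0,0],0.3],
    [[2.8,-22,0],[0,0,0],0.3],
    [[3.5,-28,0],[0,0,0],0.3],
    [[4.2,-34,0],[0,0,0],0.3],
    [[5,-40,0],[0,0,0],0.3],
    [[5.7,-46,0],[0,0,0],0.3],
    [[6.4,-52,0],[0,0,0],0.3],
    [[7.2,-58,0],[0,0,0],0.3],
    [[8,-64,2],[0,0,-0.03],0.3],
    [[8.7,-70,4.9],[0,0,-0.06],0.3]
  ]
}}

```text
time: 48.88
tool_pos: [517.0, 355.3, 201.0]
eef_rot: [[0.977, 0.213, 0.0], [0.213, -0.977, -0.0], [0.0, 0.0, -1.0]]
ft_force: [0.9, -0.9, -0.7]
finger_gap: 59.5
```

Emit:
{"name": "arm_command", "arguments": {
  "plan": [
    [[0,0,0],[0,0,0],0.3],
    [[0,0,0],[0,0,0],0.3],
    [[0,0,0],[0,0,0],0.3]
  ]
}}

```text
time: 49.25
tool_pos: [518.1, 352.1, 202.4]
eef_rot: [[0.978, 0.21, 0.001], [0.21, -0.978, 0.0], [0.001, -0.0, -1.0]]
ft_force: [-0.1, -0.1, 0.2]
finger_gap: 59.7
```

```bash
python3 - <<'E'
from fit import *
s,R,p=st(); im=r.snapshot("wrist"); w=cam("wrist"); S=np.array((520.9,362.4)); d=np.array([np.cos(np.radians(11.7)),np.sin(np.radians(11.7))]); n=np.array([-d[1],d[0]])
def poly(z,dx=0): return np.array([[*(S+q[0]*d+q[1]*n),z] for q in [(-19,-13.5),(-19,13.5),(33,13.5),(33,-13.5)]])
overlay(im,w,[(cylpts(*S,9,97,97)[:48],(255,255,0)),(poly(81),(0,255,0)),(poly(91),(255,0,0)),(cylpts(*S,25,57,57)[:48],(0,255,255))],"w37",(220,110,350,230),6)
t=r.snapshot("top"); save(t,"t37",(370,140,480,260),5)
E
```

```text
t 49.25 tcp [518.1 352.1 202.4] yawx 12.12 zdn [ 0.001  0.    -1.   ] gap 59.7 F [-0.1 -0.1  0.2] q [ 0.52  0.52  1.47 -0.    1.15  1.88]
```

View pics/w37.png

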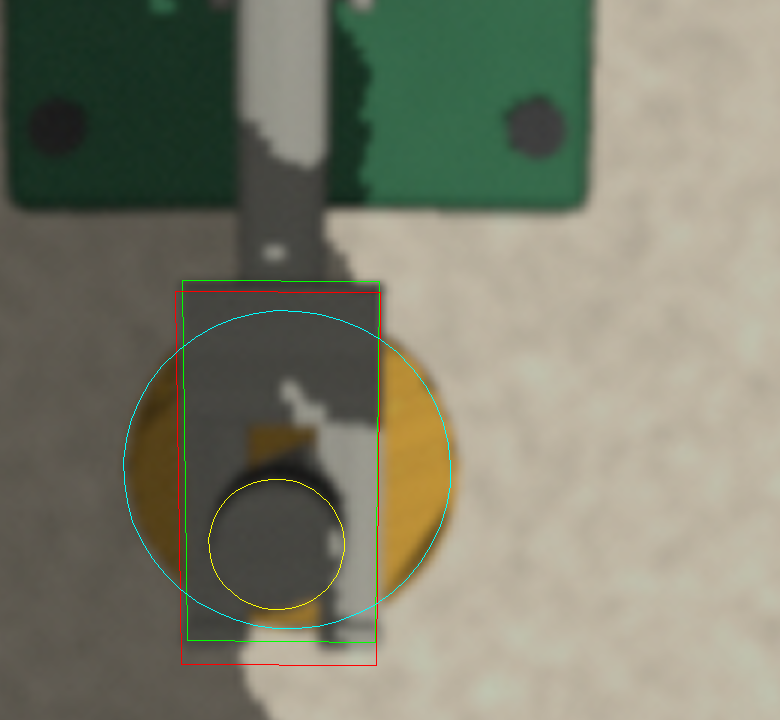

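View pics/t37.png

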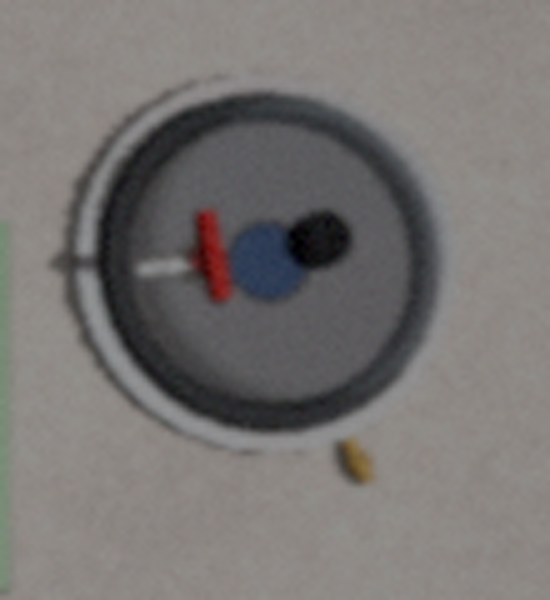

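The lever outline matches the "down" height (81 mm), the head sits on the seat, and the discs are centred. I'll hand the job in.

```bash
python3 -c "
from workcell import r
print(r.finish_job()); print(r.read_state()['time'])"
```

```text
the job is handed in; nothing more can be done
None
the job is handed in; nothing more can be done
```

I finished the whole sequence and handed the job in at about 49 s of the 210 s allowed. No verdict is reported, so the results below are my own camera and force checks.

**What I did:** I opened the tap fully, moved the cover to the mat, and slid both discs in the jar onto the hanger's rod with their slots about 169° apart. I then hung the loaded hanger in the fork, put the cover back on the jar and shut the tap.

**Last checks:**
- **Lever:** the fork's outline matches the lever-down height of 81 mm, not the raised 91 mm.
- **Hanger and discs:** the head is within about 1 mm of the seat and the disc stack is centred on the rod to about 1 mm. The fork hides the slots in this last view; I last saw them clearly when loading.
- **Cover:** it is about 1 mm from the jar's centre. I took its height and level only from the lowering height and the top view, with no separate measurement.
- **Tap:** the bar stands crosswise to the nozzle, within a few degrees of shut.
- **Other things on the bench:** the loupe, holder, blower and tin looked unmoved in the top view, and the arm touches nothing.

**Disagreements:** arm pose readings shifted by 1–3 mm just after moves, so I let the arm settle before most measurements. The discs' slots faced each other at the start rather than outwards as described; this changed nothing.

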